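Change over the seal engraving fixture and pack the seal case

TASK

Swing the toggle clamp fully open, take the finished stone block out of the engraving fixture and lay it in its oblong pocket of the red-lined case; then seat the fresh block flat in the fixture's nest while the clamp is open, and swing the clamp back over centre so that its pad rests on that block. Also put every hand stamp that lies on the table into the case, each upright and fully down in the pocket that matches its base; leave the other things where they are.

Things in the scene. Friction and masses are not known exactly. Their poses are not given: they have to be found in the camera images.
- square_stamp: Wooden hand stamp with a square base 60 x 60 mm, sides along its x and y. It stands on a base 22 mm high with a flat bar grip on top, centred: 22 mm thick (along its y), 46 mm long (along its x), reaching from 22 to 58 mm above the underside. Origin: centre of the underside, z up through the grip; about 0.16 kg. It may be absent (None).
- round_stamp: Wooden hand stamp with a round base 68 mm across. It stands on a base 22 mm high with a flat bar grip on top, centred: 22 mm thick (along its y), 46 mm long (along its x), reaching from 22 to 58 mm above the underside. Origin: centre of the underside, z up through the grip; about 0.16 kg. It may be absent (None).
- long_stamp: Wooden hand stamp with an oblong base 90 mm (its x) x 40 mm (its y). It stands on a base 22 mm high with a flat bar grip on top, centred: 22 mm thick (along its y), 60 mm long (along its x), reaching from 22 to 58 mm above the underside. Origin: centre of the underside, z up through the grip; about 0.16 kg. It may be absent (None).
- hex_stamp: Wooden hand stamp with a six-sided base, 60 mm across flats (two of the flats face its +y and -y) and 69 mm across corners (its x). It stands on a base 22 mm high with a flat bar grip on top, centred: 22 mm thick (along its y), 46 mm long (along its x), reaching from 22 to 58 mm above the underside. Origin: centre of the underside, z up through the grip; about 0.16 kg. It may be absent (None).
- done_block: The finished block, with dark carved lines on top: stone seal block 84 mm (its x) x 44 mm (its y) x 38 mm high, about 0.3 kg; origin: centre of the underside, z up. At the start it lies in the nest of the fixture under the closed clamp, its x along the nest's y (either way round).
- blank_block: The fresh, plain block, lying loose on the table among the stamps: stone seal block 84 mm (its x) x 44 mm (its y) x 38 mm high, about 0.3 kg; origin: centre of the underside, z up.
- case: Fixed, shallow red-lined case, 276 x 188 mm over its wooden frame, 20 mm high, with five pockets (pocket_*). Origin: centre of its underside; its x is the long side.
- pocket_square (a point): Centre of the floor of the square pocket 64 x 64 mm, 12 mm deep, its rim 18 mm above the table; axes as the case's.
- pocket_round (a point): Centre of the floor of the round pocket 72 mm across, 12 mm deep, its rim 18 mm above the table; axes as the case's.
- pocket_hex (a point): Centre of the floor of the six-sided pocket, 64 mm across flats (two flats face +y and -y), 12 mm deep, its rim 18 mm above the table; axes as the case's.
- pocket_long (a point): Centre of the floor of the oblong pocket 94 mm (x) x 44 mm (y), for the oblong stamp, 12 mm deep, its rim 18 mm above the table; axes as the case's.
- pocket_block (a point): Centre of the floor of the oblong pocket 88 mm (x) x 48 mm (y), for the finished block, 12 mm deep, its rim 18 mm above the table; axes as the case's.
- fixture: Fixed steel engraving fixture on a base plate 120 x 225 x 12 mm. Origin: on the table under the centre of the nest; its y points from the nest to the clamp's hinge.
- nest (a point): Centre of the nest's floor, 12 mm above the table; axes as the fixture's. The nest is an oblong pocket 88 mm (its y) x 48 mm (its x) between walls 10 mm thick and 12 mm high (24 mm above the table): a seated block stands 26 mm above the walls.
- clamp (a joint): Angle of the toggle clamp, rad. 0: closed, its rubber pad (on the arm, 75 mm before the hinge) rests on a block in the nest, 30 mm from its middle; with the nest empty it sinks to -0.12. 1.5: fully open, the arm upright, 160 mm high. Its weight carries it to the nearer end, over centre at about 0.4 rad; it turns easily (under 0.5 N m).
- clamp_hinge (a point): Middle of the clamp's hinge, 105 mm from the nest's centre along the fixture's y, 70 mm above the table; the hinge axis is the fixture's x; cheeks at its sides reach 42 mm across and 87 mm high. Axes as the fixture's.
- clamp_grip (a point): Middle of the black round grip of the handle, 22 mm thick, 120 mm from the hinge (grip from 85 mm to its tip at 156 mm). Closed, the handle stands up, leaning 0.2 rad towards the nest; opening swings it by the joint angle away from the nest (fixture's +y), at 1.5 nearly level. Pinch it from above, fingers closing along the fixture's x; it turns between them as it swings.
- paste_tin: Bystander, to be left where it is: low closed white tin 56 mm across, 36 mm high, standing among the stamps.
- coffee_cup: Bystander, to be left where it is: open paper-coloured cup 76 mm across, 85 mm high.
- brush: Bystander, to be left where it is: flat brush lying on the table.
- ink_pad: Bystander, to be left where it is: red ink pad box 90 x 70 x 18 mm.
- gift_box: Bystander, to be left where it is: white presentation box 50 x 150 x 30 mm.
- bead_jar: Bystander, to be left where it is: jar 72 mm across, 120 mm high.
- ruler: Bystander, to be left where it is: steel ruler 200 x 18 x 4 mm.
Not all that is in view belongs to the job. Leave any turquoise look-alike of the square_stamp alone.

How it is judged:
By the outcome, as a careful person would: the job done as asked, in the order asked, and still so for the second after the job is handed in, with the robot touching nothing.
Of square_stamp, round_stamp, long_stamp, hex_stamp only 2 to 4 are there at a start; the rules pass over those that are not, and their reading is None.
At some moment in a run one of square_stamp, round_stamp, long_stamp, hex_stamp may be knocked a few centimetres aside while the robot is not near it.
It also fails if it takes over 210 s, if anything falls off the work surface, if the arm or the gripper's body presses on something with over 40 N, if the wrist force passes 120 N, or if a joint passes its speed limit or range.

ROBOT

A 6-joint arm with a two-finger parallel gripper is mounted at the origin on the work surface. World frame = base frame: x ahead of the robot, y to its left, z up, the work surface at z = 0. Lengths are in m, angles in rad, forces in N, time in s.
With the tool pointing down it reaches from about 0.425 to 0.95 m from the base axis. Payload 3.5 kg.
Tool frame: the origin (TCP) lies at the very end of the fingers, on their centre line; the grasp point (between the pads) lies 19 mm behind it; z points along the fingers, y is the direction in which the jaws open and shut (so a half turn about z gives the same grasp; the last joint's range is limited). The gripper opens to 85 mm and grips with 20 to 120 N. Pads are 22 mm wide; open, the fingers measure 114 mm over their backs; the gripper's body (76 mm by 85 mm) begins 54 mm behind the grasp point. The pads swing forward as they close: fully open they stand 13 mm farther back than shut.
Start: joints at [-1.397, 0.286, 1.577, -0, 1.279, -0.15], TCP at [0.215, -0.64, 0.231] pointing down, gripper open.
Joint ranges: [-2.77, 2.77], [-0.9, 2.22], [0.21, 2.48], [-1.53, 4.67], [0.24, 2.81], [-2.84, 2.84]. Speed limits (rad/s): [2.79, 2.79, 3.14, 3.14, 3.14, 3.14].

INTERFACE

Orientations are given as a unit quaternion [x, y, z, w].
In Python, from plant import get_state, vision, ctrl, cut_out gives the robot as it stands.
- The arm moves only by the tool jog_arm, never from a script. Its argument "commands" is text: rows parted by semicolons, each of 6 numbers parted by spaces: the shift along the world's x, y, z in m, then the turn, a rotation vector about the world's x, y, z in rad. A call has 1 to 20 rows; each row is the pose to reach, as a shift and turn from the pose commanded when the call began; what a row does not reach only later rows make up. A row lasts 1/8 s, in which the tool goes at most 62.5 mm and 10.7 degrees, less where a joint would pass 70% of its speed; a pose out of reach is approached as far as the arm can. A call with a gripper value outside its range is refused whole. "gripper" is the opening in per cent of the stroke, from 0 (shut) to 100 (fully open), set as the call begins (left out, the last holds). The fingers move at their own pace and stop on an object; "grip_force" is the grip in N (left out, the last holds). Time passes only in rows, so rows that repeat a pose let the fingers close. It gives the time, the measured TCP pose, the force and the opening at its end, in the units of the state.
- get_state(): the state, without advancing time (a new reading comes with each control period).
- vision.read_camera(name): name is "scene" or "top" or "wrist"; returns a dict with "frame" (480x640x3 uint8, red, green, blue), "z_map" (480x640 float32, m along the optical axis (not along the pixel's ray), 0 where there is no reading), "fx", "fy", "cx", "cy" (pixels), "R" (3x3) and "t" (3): a world point X has camera coordinates R X + t. Camera axes: x right, y down, z forward; pixel columns grow to the right and rows downward; lengths in m; the calibration is good to about 2 mm. A picture is of the moment at which its call begins.
- ctrl.sign_off(): hands the job in, once; it reports no verdict.
Trained networks look in the newest picture that a camera, given by its name, has taken for a name from the list of things; names that differ only in an ending like _2 or _b are one class to them, and where a whole thing is asked for, a point or a joint stands for the part that bears it (a point fixed in the world has none). Each returns a list of dicts, best first, with "conf" (0 to 1); they miss things now and then, are a little off and sometimes report something else, mostly with a low value. They report only what shows in the picture. A call takes as long as a camera call. They do not tell look-alikes from the thing itself.
- cut_out(camera, query): "pixels" (480x640 bool, what is visible of it) and "box" ([centre column, centre row, width, height] in pixels, round what is visible of it).
The state is a dict: "time": time; "qpos": joint angles; "dq": joint speeds; "joint_efforts": joint torques, N m; "eef_pos": TCP position; "tcp_rot": TCP orientation; "contact_force": force on the tool from outside, world axes, zero at the start; "wrist_torque": the same for the moment, N m; "opening": opening from 0.0 (shut) to 1.0 (fully open).
Only numpy, scipy, OpenCV 4.12 (cv2) and the standard library are available. Lean on these libraries where they do the work, as an engineer would, in place of code of your own. Each camera call takes 0.05 s, during which the arm holds its last target.

## Working session

There is one attempt and no reset: what is moved stays moved. The work goes in short steps, Python scripts to look and compute and a tool call to move; the robot and the scene stay as the last step left them, time stands still between calls to the robot, and variables do not carry over. Pictures are saved under pics/ and viewed, and the job is handed in when it is done.

Besides the shell and the picture viewer there is one more tool, called after "Emit:" by a JSON object that holds its "op" and its "data", one argument or row to a line. jog_arm: Moves the arm, as the interface text tells. Its arguments: {"type":"object","properties":{"commands":{"type":"string"},"gripper":{"type":"number"},"grip_force":{"type":"number"}},"required":["commands"]}

```bash
ls; mkdir -p pics; python3 - <<'E'
from plant import get_state, vision, ctrl, cut_out
import cv2,pickle
s=get_state();print(s)
for n in ["scene","top","wrist"]:
    c=vision.read_camera(n); pickle.dump(c,open(f'{n}0.pkl','wb'))
    cv2.imwrite(f'pics/{n}0.png',c['frame'][:,:,::-1]); print(n,c['fx'],c['fy'],c['cx'],c['cy'],c['R'],c['t'])
E
```

```text
pics
{'time': 0.0, 'qpos': array([-1.39699768e+00,  2.87189901e-01,  1.57816796e+00,  3.13331572e-05,
        1.27857694e+00, -1.50000891e-01]), 'dq': array([-0.00175864,  0.0007046 ,  0.00215575, -0.00043357,  0.00086933,
        0.00133376]), 'joint_efforts': array([-1.17774894e-04, -4.05980587e+01, -2.92624193e+01, -1.65056822e-04,
        5.67416995e-03,  5.24473638e-07]), 'eef_pos': array([ 0.21468698, -0.63926692,  0.2299359 ]), 'tcp_rot': array([ 9.86922888e-01,  1.61188841e-01,  1.06194251e-06, -1.17116823e-03]), 'contact_force': array([-0.42188384,  0.06207172,  0.50382942]), 'wrist_torque': array([ 0.00342687, -0.03136484, -0.02948936]), 'opening': 1.0040112782293038}
scene 607.3335496706173 607.3335496706173 321.5507187102304 241.58503079978328 [[ 0.58914673  0.80802548 -0.00097175]
 [ 0.44921596 -0.32853106 -0.83082631]
 [-0.67164808  0.48904208 -0.55653095]] [-0.3274165  -0.1420096   1.86766366]
top 533.4431814405226 533.4431814405226 333.59837693211136 229.68234249731697 [[-0.00318164 -0.99987867 -0.01524869]
 [-0.98457512  0.00579974 -0.17486623]
 [ 0.17493345  0.01445712 -0.98447411]] [0.03631576 0.5561895  1.32199243]
wrist 389.8368063325644 389.8368063325644 322.3517529574943 231.47970567203973 [[ 0.3182957  -0.9479891  -0.00212368]
 [-0.89619478 -0.30163415  0.32534867]
 [-0.30906756 -0.10165385 -0.94559174]] [-0.67462089 -0.04272187  0.38152117]
```

View pics/scene0.png

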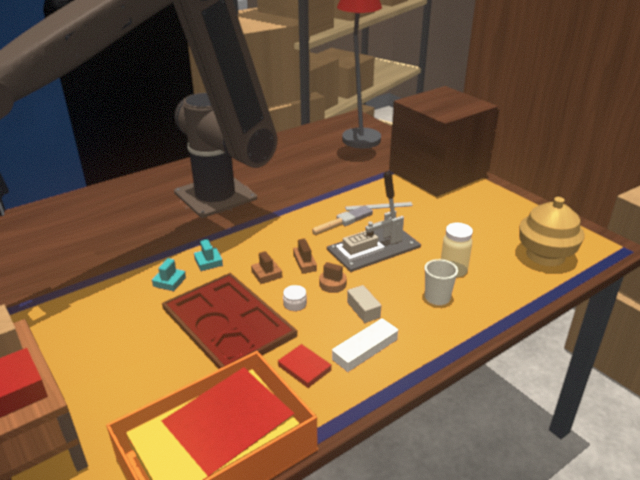

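View pics/top0.png

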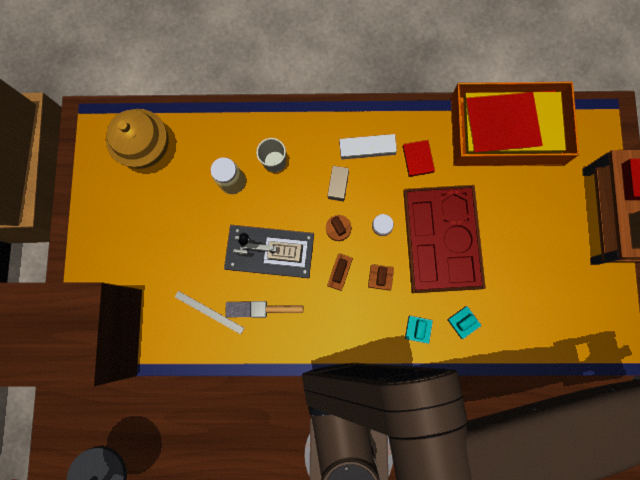

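The top view shows the fixture at about (270,250), the case at (444,238), and three brown stamps: round at (338,228), long at (340,272) and square at (381,277). The fresh block is at (338,183) and the tin at (383,224). Two turquoise look-alikes are near (440,325).

```bash
cat > h.py <<'E'
from plant import get_state, vision, ctrl, cut_out
import cv2,numpy as np
def pts(c,mask):
    v,u=np.nonzero(mask&(c['z_map']>0)); z=c['z_map'][v,u]
    P=np.stack([(u-c['cx'])/c['fx']*z,(v-c['cy'])/c['fy']*z,z],1)
    return (P-c['t'])@c['R']
def rect(xy):
    (a,b),(w,h),t=cv2.minAreaRect((xy*1000).astype(np.float32))
    if w<h: w,h,t=h,w,t+90
    return np.round([a,b,w,h,(t+90)%180-90],1)
def layer(P,lo,hi):
    Q=P[(P[:,2]>lo)&(P[:,2]<hi)]
    return Q
E
python3 - <<'E'
from h import *
for cam in ["top","scene"]:
  c=vision.read_camera(cam); vis=c['frame'].copy()
  for q in ["square_stamp","round_stamp","long_stamp","hex_stamp","done_block","blank_block","case","fixture","clamp","paste_tin"]:
    for d in cut_out(cam,q):
        m=d['pixels']
        if d['conf']<.2: continue
        P=pts(c,m)
        if len(P)<15: continue
        print(cam,q,round(d['conf'],2),np.round(d['box']),len(P),'zpct',np.round(np.percentile(P[:,2],[5,50,95])*1000),'med',np.round(np.median(P[:,:2],0),3),rect(P[P[:,2]>.006][:,:2]) if (P[:,2]>.006).sum()>5 else '')
c=vision.read_camera('top')
cv2.imwrite('pics/zoom.png',cv2.resize(c['frame'][140:350,220:500,::-1],None,fx=2.85,fy=2.85,interpolation=cv2.INTER_CUBIC))
E
```

```text
top square_stamp 0.98 [468. 322.  33.  36.] 626 zpct [ 7. 23. 60.] med [ 0.321 -0.293] [ 321.5 -296.3   61.1   60.5  -54.8]
top square_stamp 0.71 [420. 329.  31.  28.] 611 zpct [ 9. 23. 60.] med [ 0.305 -0.176] [ 304.5 -180.2   60.3   59.7   78.4]
top square_stamp 0.62 [446. 238.  77. 105.] 7646 zpct [ 2. 15. 22.] med [ 0.536 -0.252] [ 540.1 -253.1  277.2  190.6    3. ]
top square_stamp 0.61 [383. 278.  27.  28.] 558 zpct [16. 23. 60.] med [ 0.436 -0.085] [437.9 -86.9  60.6  60.1  -7.9]
top square_stamp 0.5 [208. 313.  74.  38.] 571 zpct [-2.  4.  8.] med [0.347 0.353] [348.9 357.6 196.5  18.3  61.4]
top round_stamp 0.67 [339. 228.  25.  21.] 474 zpct [17. 24. 61.] med [0.564 0.022] [566.1  21.7  63.6  61.8 -33.5]
top round_stamp 0.53 [259. 245.  40.  19.] 295 zpct [ 70.  79. 222.] med [0.508 0.231] [508.7 223.5  87.4  22.4  78.1]
top round_stamp 0.34 [286. 251.  33.  23.] 564 zpct [30. 50. 55.] med [0.499 0.158] [505.8 163.8  89.8  50.3  83. ]
top long_stamp 0.73 [339. 272.  22.  34.] 528 zpct [16. 25. 61.] med [0.447 0.02 ] [451.5  19.9  88.3  40.  -19.2]
top long_stamp 0.27 [443. 
[... 1971 characters left out ...]
2]
scene blank_block 0.75 [363. 305.  35.  39.] 850 zpct [ 5. 36. 41.] med [0.7   0.012] [689.3  22.   89.9  47.5  -8.8]
scene case 0.8 [229. 319. 132.  96.] 7080 zpct [ 5. 17. 22.] med [ 0.55  -0.255] [ 540.4 -252.6  284.2  191.4    3.1]
scene case 0.59 [363. 305.  38.  38.] 844 zpct [ 5. 36. 41.] med [0.7   0.013] [689.5  21.1  89.9  46.8  -9.7]
scene fixture 0.74 [373. 224.  92. 100.] 2586 zpct [  5.  17. 181.] med [0.531 0.231] [492.8 205.  229.6 161.2  85.1]
scene clamp 0.68 [380. 203.  36.  63.] 488 zpct [ 63. 114. 215.] med [0.516 0.234] [515.4 219.2  88.1  24.6  89.1]
scene paste_tin 0.88 [296. 298.  26.  25.] 515 zpct [ 6. 32. 39.] med [ 0.588 -0.1  ] [578.2 -94.4  56.   53.8  -4.3]
```

View pics/zoom.png

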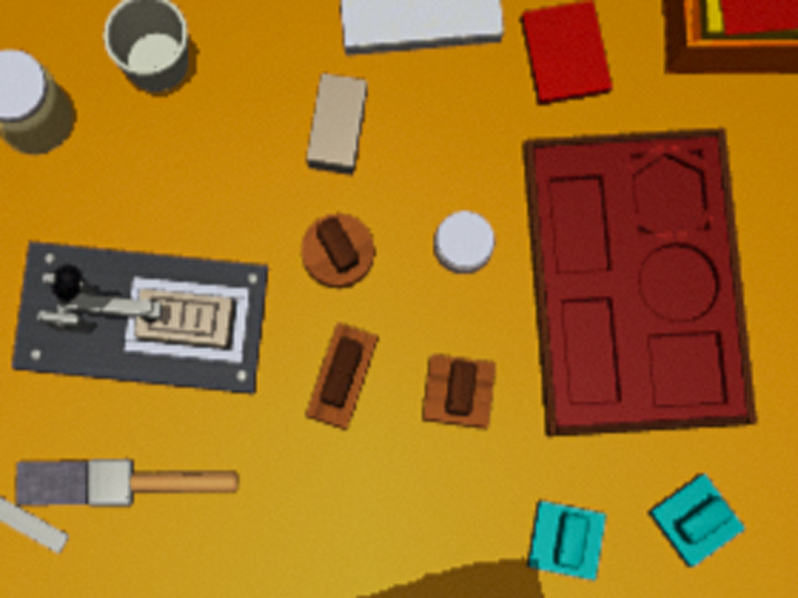

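Square, round and long stamps are present and no hex is visible. The two turquoise look-alikes stay put. I'm moving over the case with the wrist camera.

Emit:
{"op": "jog_arm", "data": {
  "commands": "0.285 0.42 0.13 0 0 0.6;0.285 0.42 0.13 0 0 0.6;0.285 0.42 0.13 0 0 0.6;0.285 0.42 0.13 0 0 0.6;0.285 0.42 0.13 0 0 0.6;0.285 0.42 0.13 0 0 0.6;0.285 0.42 0.13 0 0 0.6;0.285 0.42 0.13 0 0 0.6;0.285 0.42 0.13 0 0 0.6;0.285 0.42 0.13 0 0 0.6;0.285 0.42 0.13 0 0 0.6;0.285 0.42 0.13 0 0 0.6;0.285 0.42 0.13 0 0 0.6;0.285 0.42 0.13 0 0 0.6"
}}

```text
time: 3.05
eef_pos: [0.4995, -0.2204, 0.3612]
tcp_rot: [0.895, 0.445, -0.0, -0.0]
contact_force: [0.3, 0.6, 0.3]
opening: 0.998
```

```bash
python3 - <<'E'
from h import *
import pickle
c=vision.read_camera('wrist'); pickle.dump(c,open('w1.pkl','wb'))
cv2.imwrite('pics/w1.png',c['frame'][:,:,::-1])
c2=vision.read_camera('top'); pickle.dump(c2,open('t1.pkl','wb')); cv2.imwrite('pics/t1.png',c2['frame'][:,:,::-1])
E
```

```text
(no output)
```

View pics/w1.png

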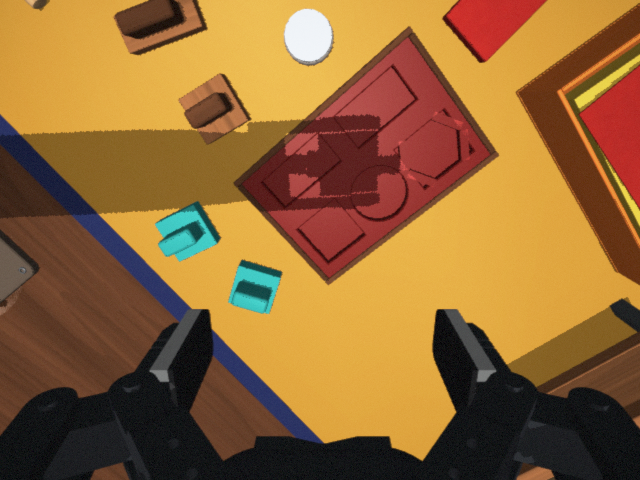

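View pics/t1.png

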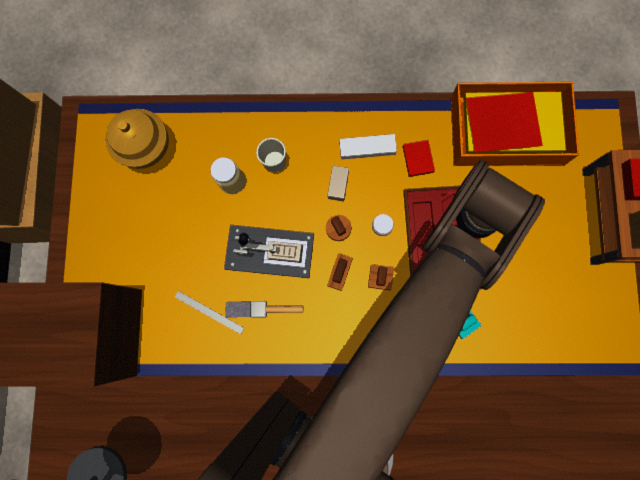

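The wrist view shows the whole case (corners near (409,28), (497,155), (328,283), (235,184)). I'll measure the pockets from depth.

```bash
python3 - <<'E'
from h import *
import pickle
for f in ['wrist0','w1','top0']:
    c=pickle.load(open(f+'.pkl','rb'))
    P=pts(c,np.ones((480,640),bool))
    C=-c['R'].T@c['t']
    a=np.radians(3.1); ctr=np.array([.540,-.2527])
    D=(P[:,:2]-ctr)
    L=np.stack([D@[np.cos(a),np.sin(a)],D@[-np.sin(a),np.cos(a)],P[:,2]],1)
    k=(abs(L[:,0])<.16)&(abs(L[:,1])<.12)&(L[:,2]<.06)
    L=L[k];P=P[k]
    fr=(L[:,2]>.0135)&(L[:,2]<.03)
    if fr.sum()<100: print(f,'none');continue
    print(f,C,'outer',rect(P[fr][:,:2]),'rimz',np.median(L[fr][:,2]))
    if f=='w1' or 1:
        g=np.full((440,600),np.nan); s=500*2 # 2000 px/m
        img=np.zeros((220*2,320*2),np.uint8)
        u=((L[:,0]+.16)*1400).astype(int);v=((.12-L[:,1])*1400).astype(int)
        out=np.zeros((336,448),np.uint8)
        out[v.clip(0,335),u.clip(0,447)]=np.clip(L[:,2]*1000*8+20,1,255).astype(np.uint8)
        out=cv2.dilate(out,np.ones((3,3)))
        cv2.imwrite(f'pics/h_{f}.png',out)
E
```

```text
wrist0 none
w1 [ 0.55007524 -0.1540377   0.50428818] outer [ 540.7 -253.5  276.9  188.     3.2] rimz 0.018716640225839527
top0 [0.31646519 0.01397339 1.39927985] outer [ 539.7 -253.1  276.4  190.1    2.9] rimz 0.018510448998094012
```

View pics/h_w1.png

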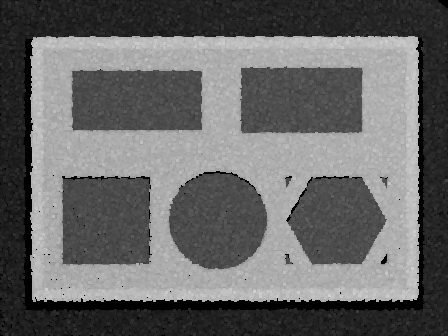

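```bash
python3 - <<'E'
from h import *
import pickle
for f in ['w1','top0']:
    c=pickle.load(open(f+'.pkl','rb'))
    P=pts(c,np.ones((480,640),bool))
    a=np.radians(3.2); ctr=np.array([.5405,-.2533])
    R=np.array([[np.cos(a),np.sin(a)],[-np.sin(a),np.cos(a)]])
    L=(P[:,:2]-ctr)@R.T
    for n,lo,hi in [('long',(-.12,.02),(-.005,.085)),('block',(.005,.02),(.11,.085)),('square',(-.125,-.085),(-.07+.005,-.012)),('round',(-.068,-.085),(.013,-.005)),('hex',(.018,-.085),(.1,-.01))]:
        # fine: floor pts
        k=(L[:,0]>lo[0])&(L[:,0]<hi[0]+(.0 if n!='square' else .01))&(L[:,1]>lo[1])&(L[:,1]<hi[1])&(P[:,2]<.0125)
        q=L[k]; mn=np.percentile(q,.5,axis=0);mx=np.percentile(q,99.5,axis=0); m=(mn+mx)/2
        print(f,n,'local',np.round(m*1e3,1),'size',np.round((mx-mn)*1e3,1),'world',np.round((ctr+m@R)*1e3,1))
E
```

```text
w1 long local [-63.4  48.4] size [93.  43.3] world [ 474.5 -208.6]
w1 block local [55.4 48.3] size [87.7 47.3] world [ 593.1 -202. ]
w1 square local [-86.2 -40.9] size [61.8 57.1] world [ 456.7 -298.9]
w1 round local [-27.5 -39.3] size [80.3 66.8] world [ 515.2 -294.1]
w1 hex local [ 59.  -40.1] size [81.3 59.1] world [ 601.7 -290.1]
top0 long local [-61.6  51.5] size [96.1 52.9] world [ 476.1 -205.3]
top0 block local [56. 52.] size [87.8 55.8] world [ 593.5 -198.3]
top0 square local [-86.2 -41.2] size [61.1 57.6] world [ 456.7 -299.2]
top0 round local [-27.4 -39.6] size [80.2 67.4] world [ 515.4 -294.4]
top0 hex local [ 59.  -45.6] size [81.7 70.1] world [ 602.  -295.6]
```

```bash
python3 - <<'E'
from h import *
import pickle
c=pickle.load(open('w1.pkl','rb'))
P=pts(c,np.ones((480,640),bool))
a=np.radians(3.2); ctr=np.array([.5405,-.2533])
R=np.array([[np.cos(a),np.sin(a)],[-np.sin(a),np.cos(a)]])
L=(P[:,:2]-ctr)@R.T
for n,x0,y0,w,h in [('long',-.063,.048,.11,.06),('block',.055,.048,.105,.062),('square',-.084,-.038,.072,.08),('round',-.005,-.038,.08,.085)]:
    k=(abs(L[:,0]-x0)<w/2)&(abs(L[:,1]-y0)<h/2)&(P[:,2]<.0125)
    q=L[k]; mn=np.percentile(q,.5,axis=0);mx=np.percentile(q,99.5,axis=0); m=(mn+mx)/2
    print(n,'local',np.round(m*1e3,1),'size',np.round((mx-mn)*1e3,1),'rect',rect(P[k][:,:2]),'world',np.round((ctr+m@R)*1e3,1))
E
```

```text
long local [-63.4  48.4] size [93.  43.3] rect [ 474.6 -208.5   94.1   43.8    3.2] world [ 474.5 -208.6]
block local [55.4 48.3] size [87.7 47.3] rect [ 593.  -202.    88.3   47.7    3.2] world [ 593.1 -202. ]
square local [-85.9 -38.6] size [62.4 61.7] rect [ 457.  -296.5   63.1   62.6    3.1] world [ 456.9 -296.6]
round local [ -5.  -38.8] size [69.4 67.8] rect [ 537.6 -292.2   71.4   69.4   -2.7] world [ 537.7 -292.3]
```

```bash
python3 - <<'E'
from h import *
import pickle
c=pickle.load(open('w1.pkl','rb'))
P=pts(c,np.ones((480,640),bool))
a=np.radians(3.2); ctr=np.array([.5405,-.2533])
R=np.array([[np.cos(a),np.sin(a)],[-np.sin(a),np.cos(a)]])
L=(P[:,:2]-ctr)@R.T
rim=L[(P[:,2]>.0155)&(P[:,2]<.025)]
for n,x0,y0,w,h in [('long',-.063,.0485,.094,.044),('block',.0555,.0485,.088,.048),('square',-.085,-.038,.064,.064),('round',-.005,-.038,.072,.072)]:
    res=[]
    for ax,half in ((0,w/2),(1,h/2)):
        o=1-ax; cc=(x0,y0); 
        lim=(h if ax==0 else w)/2*.75 if n!='round' else .008
        s=rim[abs(rim[:,o]-cc[o])<lim]; d=s[:,ax]-cc[ax]
        lo=d[(d<0)&(d>-half-.006)]; hi=d[(d>0)&(d<half+.006)]
        # edge = half+6mm minus width of filled band (uniform density)
        bins=np.arange(-half-.006,half+.0061,.0005)
        hh,_=np.histogram(d,bins); full=np.median(np.r_[hh[:8],hh[-8:]])
        n2=len(hh)//2
        e0=bins[0]+hh[:n2].sum()/np.median(hh[:8])*.0005; e1=bins[-1]-hh[n2:].sum()/np.median(hh[-8:])*.0005
        res.append((e0,e1))
    m=np.array([x0+sum(res[0])/2,y0+sum(res[1])/2])
    print(n,'local',np.round(m*1e3,1),'size',[round((r[1]-r[0])*1e3,1) for r in res],'world',np.round((ctr+m@R)*1e3,1))
E
```

```text
long local [-62.4  49.1] size [np.float64(93.6), np.float64(43.5)] world [ 475.5 -207.8]
block local [54.8 48.9] size [np.float64(87.8), np.float64(47.8)] world [ 592.5 -201.4]
square local [-84.5 -35.9] size [np.float64(64.0), np.float64(63.3)] world [ 458.2 -293.9]
round local [ -4.5 -36.4] size [np.float64(70.3), np.float64(68.9)] world [ 538.  -289.9]
```

Emit:
{"op": "jog_arm", "data": {
  "commands": "0 0.42 0.01 0 0 0.54;0 0.42 0.01 0 0 0.54;0 0.42 0.01 0 0 0.54;0 0.42 0.01 0 0 0.54;0 0.42 0.01 0 0 0.54;0 0.42 0.01 0 0 0.54;0 0.42 0.01 0 0 0.54;0 0.42 0.01 0 0 0.54;0 0.42 0.01 0 0 0.54;0 0.42 0.01 0 0 0.54;0 0.42 0.01 0 0 0.54"
}}

```text
time: 4.53
eef_pos: [0.5, 0.199, 0.3714]
tcp_rot: [0.745, 0.668, 0.0, 0.0]
contact_force: [-0.1, -0.7, 0.0]
opening: 1.001
```

```bash
python3 - <<'E'
from h import *
import pickle
c=vision.read_camera('wrist'); pickle.dump(c,open('w2.pkl','wb'))
cv2.imwrite('pics/w2.png',c['frame'][:,:,::-1])
s=get_state(); print(s['eef_pos'],s['tcp_rot'])
for q in ['fixture','clamp','done_block']:
    for d in cut_out('wrist',q)[:2]:
        P=pts(c,d['pixels']); print(q,d['conf'],d['box'],np.round(np.percentile(P[:,2],[5,50,95])*1e3))
        if q=='fixture': Q=layer(P,.007,.02); print('plate',rect(Q[:,:2]))
        if q=='done_block': Q=layer(P,.045,.058); print('top',rect(Q[:,:2]),np.median(Q[:,2]))
        if q=='clamp': Q=layer(P,.15,.24); print('grip',np.median(Q,0), 'span',Q.min(0),Q.max(0))
E
```

```text
[0.50000851 0.19913291 0.37141182] [7.44479450e-01 6.67645371e-01 5.92098763e-05 6.41941176e-05]
fixture 0.74 [329.1, 152.8, 103.4, 179.0] [ 11.  13. 204.]
plate [509.4 205.3 224.3 120.2  84. ]
fixture 0.4 [178.3, 62.8, 47.6, 125.5] [2. 4. 6.]
plate [340.2 343.5 135.9  16.8  56.6]
clamp 0.59 [331.9, 150.4, 29.0, 80.9] [ 56. 192. 223.]
grip [0.51254905 0.24316409 0.21519769] span [0.5014039  0.22490142 0.15378862] [0.52440655 0.25854633 0.22424053]
done_block 0.65 [330.2, 197.7, 36.5, 70.6] [49. 50. 52.]
top [504.  161.9  83.3  43.1  83.2] 0.05049917229452756
done_block 0.15 [539.6, 316.1, 45.2, 103.5] [ 8. 30. 32.]
top [0. 0. 0. 0. 0.] nan
  return _methods._mean(a, axis=axis, dtype=dtype,
  ret = ret.dtype.type(ret / rcount)
```

View pics/w2.png

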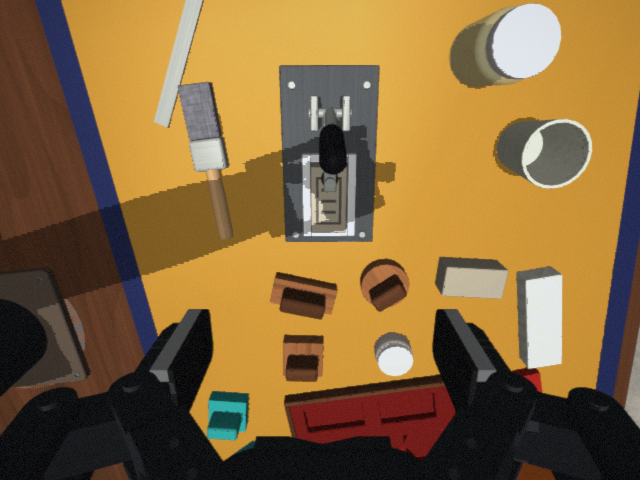

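The grip head is at about (332,150), and the geometry fits the fixture axis at 84°. Next I pinch the handle.

Emit:
{"op": "jog_arm", "data": {
  "commands": "0.013 0.043 0 0 0 0;0.013 0.043 -0.05 0 0 0;0.013 0.043 -0.1 0 0 0;0.013 0.043 -0.14 0 0 0;0.013 0.043 -0.17 0 0 0;0.013 0.043 -0.19 0 0 0;0.013 0.043 -0.202 0 0 0;0.013 0.043 -0.202 0 0 0;0.013 0.043 -0.202 0 0 0",
  "gripper": 70
}}

```text
time: 5.85
eef_pos: [0.5137, 0.2433, 0.1708]
tcp_rot: [0.744, 0.668, 0.001, 0.001]
contact_force: [0.2, -0.0, 0.1]
opening: 0.703
```

Emit:
{"op": "jog_arm", "data": {
  "commands": "0 0 0 0 0 0;0 0 0 0 0 0;0 0 0 0 0 0;0 0 0 0 0 0;0 0 0 0 0 0;0 0 0 0 0 0;0 0 0 0 0 0;0 0 0 0 0 0",
  "gripper": 0,
  "grip_force": 20
}}

```text
time: 6.85
eef_pos: [0.5129, 0.2433, 0.1701]
tcp_rot: [0.744, 0.668, 0.0, 0.0]
contact_force: [-1.0, -1.1, 5.4]
opening: 0.256
```

```bash
python3 - <<'E'
from h import *
import pickle
c=vision.read_camera('scene'); cv2.imwrite('pics/s2.png',cv2.resize(c['frame'][120:320,260:500,::-1],None,fx=3,fy=3))
# arc rows
fy=np.array([.1045,.9945])
for p in np.arange(0,1.61,.1):
    y=120*np.sin(p-.2);z=120*np.cos(p-.2); y0=120*np.sin(-.2);z0=120*np.cos(.2)
    d=(y-y0)*fy; print(round(p,1),np.round([d[0],d[1],z-z0],1))
E
```

```text
0.0 [0. 0. 0.]
0.1 [ 1.2 11.8  1.8]
0.2 [ 2.5 23.7  2.4]
0.3 [ 3.7 35.6  1.8]
0.4 [ 5.  47.4  0. ]
0.5 [ 6.2 59.  -3. ]
0.6 [ 7.4 70.2 -7.1]
0.7 [  8.5  80.9 -12.3]
0.8 [  9.6  91.1 -18.6]
0.9 [ 10.6 100.6 -25.8]
1.0 [ 11.5 109.3 -34. ]
1.1 [ 12.3 117.2 -43. ]
1.2 [ 13.  124.1 -52.8]
1.3 [ 13.7 130.1 -63.2]
1.4 [ 14.2 134.9 -74.1]
1.5 [ 14.6 138.7 -85.5]
1.6 [ 14.8 141.3 -97.2]
```

View pics/s2.png

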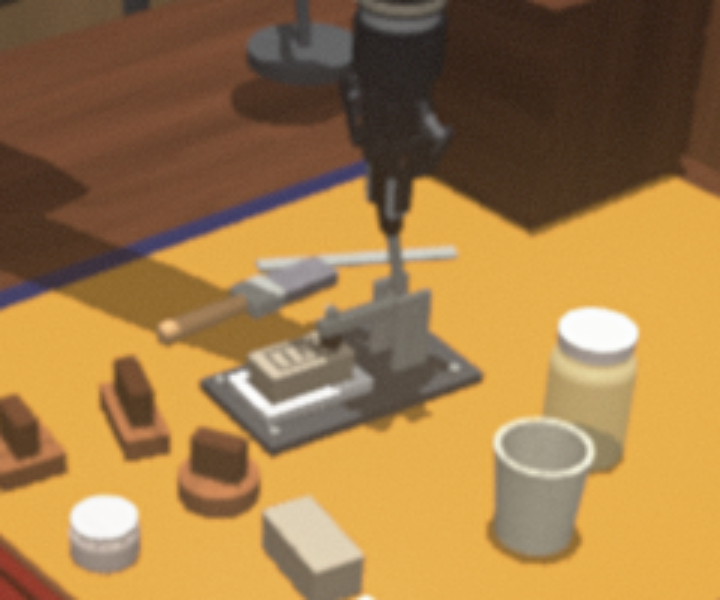

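The fingers hold the grip (21.8 mm opening). I'll swing it along the arc.

Emit:
{"op": "jog_arm", "data": {
  "commands": "0.001 0.012 0.002 0 0 0;0.0025 0.024 0.002 0 0 0;0.004 0.036 0.002 0 0 0;0.005 0.047 0 0 0 0;0.006 0.059 -0.003 0 0 0;0.0075 0.07 -0.007 0 0 0;0.0085 0.081 -0.012 0 0 0;0.0095 0.091 -0.019 0 0 0;0.0105 0.1005 -0.026 0 0 0;0.0115 0.109 -0.034 0 0 0;0.0125 0.117 -0.043 0 0 0;0.013 0.124 -0.053 0 0 0;0.0135 0.13 -0.063 0 0 0;0.014 0.135 -0.074 0 0 0;0.0145 0.1385 -0.085 0 0 0;0.0145 0.1385 -0.087 0 0 0;0.0145 0.1385 -0.087 0 0 0"
}}

```text
time: 9.02
eef_pos: [0.5277, 0.3826, 0.0816]
tcp_rot: [0.744, 0.668, 0.001, -0.0]
contact_force: [2.8, 7.2, -0.4]
opening: 0.253
```

```bash
python3 - <<'E'
from h import *
s=get_state();print(s['contact_force'],s['opening'])
c=vision.read_camera('scene'); cv2.imwrite('pics/s3.png',cv2.resize(c['frame'][120:320,260:500,::-1],None,fx=3,fy=3))
E
```

```text
[ 2.76532589  7.19608439 -0.3503022 ] 0.25312810463891655
```

View pics/s3.png

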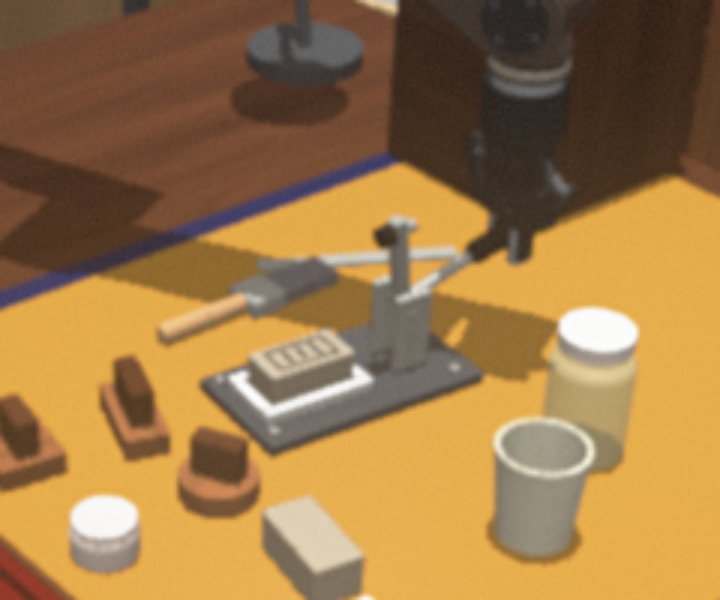

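The clamp arm stands upright and the handle is level. I release, rise, and look at the nest from above.

Emit:
{"op": "jog_arm", "data": {
  "commands": "0 0 0 0 0 0;0 0 0 0 0 0;0 0 0 0 0 0;0 0 0 0 0 0;0 0 0.05 0 0 0;0 0 0.1 0 0 0;0 0 0.16 0 0 0;0 0 0.22 0 0 0;-0.024 -0.15 0.27 0 0 0;-0.024 -0.15 0.27 0 0 0;-0.024 -0.15 0.27 0 0 0;-0.024 -0.15 0.27 0 0 0;-0.024 -0.15 0.27 0 0 0;-0.024 -0.15 0.27 0 0 0",
  "gripper": 75
}}

```text
time: 10.82
eef_pos: [0.5031, 0.2324, 0.3513]
tcp_rot: [0.744, 0.669, -0.001, -0.0]
contact_force: [-0.2, -0.5, 0.6]
opening: 0.746
```

```bash
python3 - <<'E'
from h import *
import pickle
c=vision.read_camera('wrist'); pickle.dump(c,open('w3.pkl','wb'))
cv2.imwrite('pics/w3.png',c['frame'][:,:,::-1])
s=get_state(); print(s['eef_pos'],s['tcp_rot'])
for q in ['fixture','done_block','blank_block','long_stamp','round_stamp','square_stamp']:
    for d in cut_out('wrist',q)[:3]:
        if d['conf']<.3: continue
        P=pts(c,d['pixels']); print(q,d['conf'],np.round(d['box']),np.round(np.percentile(P[:,2],[5,50,95])*1e3))
        if q=='fixture':
            Q=layer(P,.007,.017); print('plate',rect(Q[:,:2]));
        elif 'block' in q:
            h=np.median(P[:,2]); Q=layer(P,h-.004,h+.006); print('top',rect(Q[:,:2]),np.median(Q[:,2]))
        else:
            Q=layer(P,.052,.066); 
            if len(Q)>9: print('grip',rect(Q[:,:2]),np.median(Q[:,2]))
            Q=layer(P,.016,.028); print('base',rect(Q[:,:2]))
P=pts(c,np.ones((480,640),bool)); k=(np.hypot(P[:,0]-.5045,P[:,1]-.1617)<.075)&(P[:,2]>.0205)&(P[:,2]<.0275)
print('walls',rect(P[k][:,:2]))
E
```

```text
[0.50308338 0.23245635 0.3513539 ] [ 7.43460165e-01  6.68779659e-01 -7.29474426e-04 -4.68189537e-04]
fixture 0.77 [331. 136. 105. 270.] [ 11.  13. 117.]
plate [509.4 205.4 223.2 120.2  83.9]
fixture 0.48 [353. 428. 136.  43.] [ 4. 14. 21.]
plate [ 508.9 -195.4  215.7   73.7    3.1]
done_block 0.74 [331. 227.  37.  69.] [36. 50. 52.]
top [503.7 161.9  84.   44.   83.7] 0.05048213291830154
done_block 0.34 [395. 381.  42.  38.] [ 7. 36. 38.]
top [576.1 -92.9  50.5  50.5  62.8] 0.03643265070279817
blank_block 0.7 [474. 306.  73.  39.] [10. 38. 40.]
top [688.1  23.   84.4  44.8  -9.9] 0.038564854368169185
long_stamp 0.91 [306. 324.  69.  51.] [ 7. 24. 59.]
grip [454.   20.5  60.   21.7 -19.2] 0.05785148424379801
base [453.7  19.9  90.   41.4 -19.4]
round_stamp 0.83 [385. 312.  47.  52.] [ 6. 23. 59.]
grip [569.1  23.1  45.   21.9  28.2] 0.0580204358363113
base [561.8  33.3  67.2  41.5  36.1]
square_stamp 0.69 [242. 435.  18.  33.] [ 1. 17. 23.]
base [ 334.  -177.5   51.3   18.3  -81.8]
square_stamp 0.57 [304. 387.  40.  51.] [ 7. 23. 59.]
grip [438.9 -85.8  45.2  23.   -7.1] 0.05772825355748422
base [439.5 -86.1  61.4  58.9  82. ]
walls [504.6 160.7 108.6  68.1  84. ]
```

View pics/w3.png

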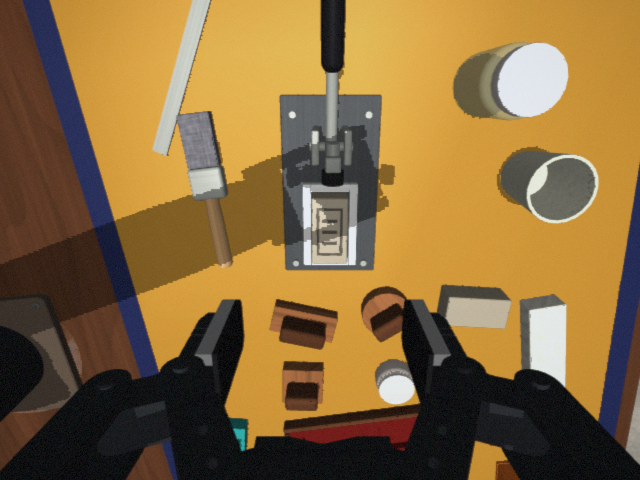

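The nest walls centre at (0.5046, 0.1607) and the done block at (0.5037, 0.1619). I'll turn the gripper half round so that the wrist camera stays away from the upright clamp arm.

Emit:
{"op": "jog_arm", "data": {
  "commands": "0.001 -0.071 -0.02 0 0 0.8;0.001 -0.071 -0.02 0 0 0.8;0.001 -0.071 -0.02 0 0 0.8;0.001 -0.071 -0.02 0 0 0.8;0.001 -0.071 -0.02 0 0 1.6;0.001 -0.071 -0.02 0 0 1.6;0.001 -0.071 -0.02 0 0 1.6;0.001 -0.071 -0.02 0 0 1.6;0.001 -0.071 -0.02 0 0 1.6;0.001 -0.071 -0.02 0 0 2.4;0.001 -0.071 -0.02 0 0 2.4;0.001 -0.071 -0.02 0 0 2.4;0.001 -0.071 -0.02 0 0 2.4;0.001 -0.071 -0.02 0 0 3.14;0.001 -0.071 -0.02 0 0 3.14;0.001 -0.071 -0.02 0 0 3.14;0.001 -0.071 -0.02 0 0 3.14;0.001 -0.071 -0.02 0 0 3.14;0.001 -0.071 -0.02 0 0 3.14;0.001 -0.071 -0.02 0 0 3.14",
  "gripper": 80
}}

```text
time: 13.68
eef_pos: [0.5011, 0.1803, 0.332]
tcp_rot: [-0.657, 0.754, -0.007, -0.004]
contact_force: [0.1, 0.1, -0.6]
opening: 0.801
```

```bash
python3 - <<'E'
from h import *
s=get_state(); print(s['eef_pos'],s['tcp_rot'],s['qpos'])
x,y=s['tcp_rot'][:2]; print(np.degrees(2*np.arctan2(y,x)))
E
```

```text
[0.50105196 0.18032325 0.33195891] [-0.65689719  0.75393071 -0.00739057 -0.00446535] [ 0.16305286 -0.0913217   1.80202129 -0.01743973  1.43073832 -2.83876732]
262.13104616694915
```

The last joint is at its limit (-2.84), so I turn back and grasp slightly off-centre, away from the clamp.

Emit:
{"op": "jog_arm", "data": {
  "commands": "0 0 0 0 0 -0.8;0 0 0 0 0 -0.8;0 0 0 0 0 -0.8;0 0 0 0 0 -0.8;0 0 0 0 0 -1.6;0 0 0 0 0 -1.6;0 0 0 0 0 -1.6;0 0 0 0 0 -1.6;0 0 0 0 0 -1.6;0 0 0 0 0 -2.4;0 0 0 0 0 -2.4;0 0 0 0 0 -2.4;0 0 0 0 0 -2.4;0 0 0 0 0 -3.12;0 0 0 0 0 -3.12;0 0 0 0 0 -3.12;0 0 0 0 0 -3.12;0 0 0 0 0 -3.12;0 0 0 0 0 -3.12"
}}

```text
time: 16.05
eef_pos: [0.5012, 0.1801, 0.332]
tcp_rot: [0.746, 0.666, 0.004, -0.007]
contact_force: [-0.0, 0.8, -0.5]
opening: 0.802
```

```bash
cat >> h.py <<'E'
def st():
    s=get_state(); q=s['tcp_rot']; x,y=q[:2]
    print('t',round(s['time'],2),'pos',np.round(s['eef_pos'],4),'toolx deg',round(np.degrees(2*np.arctan2(y,x))%360,2),'zw',np.round(q[2:],4),'q',np.round(s['qpos'],3),'F',np.round(s['contact_force'],1),'op mm',round(s['opening']*85,1))
E
python3 -c "
from h import *
st()"
```

```text
t 16.05 pos [0.5012 0.1801 0.332 ] toolx deg 83.46 zw [ 0.0043 -0.0074] q [ 0.146 -0.095  1.805  0.017  1.432  0.258] F [-0.   0.8 -0.5] op mm 68.2
```

```bash
cat >> h.py <<'E'
from scipy.spatial.transform import Rotation as Ro
def to(p,yawdeg):
    s=get_state(); t=np.radians(yawdeg)/2
    D=Ro.from_quat([np.cos(t),np.sin(t),0,0])*Ro.from_quat(s['tcp_rot']).inv()
    print('to',p,yawdeg,'shift',np.round(np.array(p)-s['eef_pos'],4),'rot',np.round(D.as_rotvec(),4))
E
python3 -c "
from h import *
to([.5032,.1539,.030],84)"
```

```text
to [0.5032, 0.1539, 0.03] 84 shift [ 0.002  -0.0262 -0.302 ] rot [-0.0167 -0.0034  0.0095]
```

Emit:
{"op": "jog_arm", "data": {
  "commands": "0.002 -0.0262 0 -0.0167 -0.0034 0.0095;0.002 -0.0262 -0.06 -0.0167 -0.0034 0.0095;0.002 -0.0262 -0.12 -0.0167 -0.0034 0.0095;0.002 -0.0262 -0.18 -0.0167 -0.0034 0.0095;0.002 -0.0262 -0.22 -0.0167 -0.0034 0.0095;0.002 -0.0262 -0.25 -0.0167 -0.0034 0.0095;0.002 -0.0262 -0.275 -0.0167 -0.0034 0.0095;0.002 -0.0262 -0.29 -0.0167 -0.0034 0.0095;0.002 -0.0262 -0.302 -0.0167 -0.0034 0.0095;0.002 -0.0262 -0.302 -0.0167 -0.0034 0.0095;0.002 -0.0262 -0.302 -0.0167 -0.0034 0.0095"
}}

```text
time: 17.42
eef_pos: [0.5039, 0.1541, 0.0309]
tcp_rot: [0.744, 0.668, 0.001, 0.0]
contact_force: [-0.4, -0.7, -0.4]
opening: 0.8
```

```bash
python3 - <<'E'
from h import *
st()
c=vision.read_camera('scene'); cv2.imwrite('pics/s4.png',cv2.resize(c['frame'][120:320,260:500,::-1],None,fx=3,fy=3))
E
```

```text
t 17.43 pos [0.5039 0.1541 0.0309] toolx deg 83.89 zw [0.0007 0.0005] q [0.104 0.225 2.063 0.    0.852 0.211] F [-0.4 -0.7 -0.4] op mm 68.0
```

View pics/s4.png

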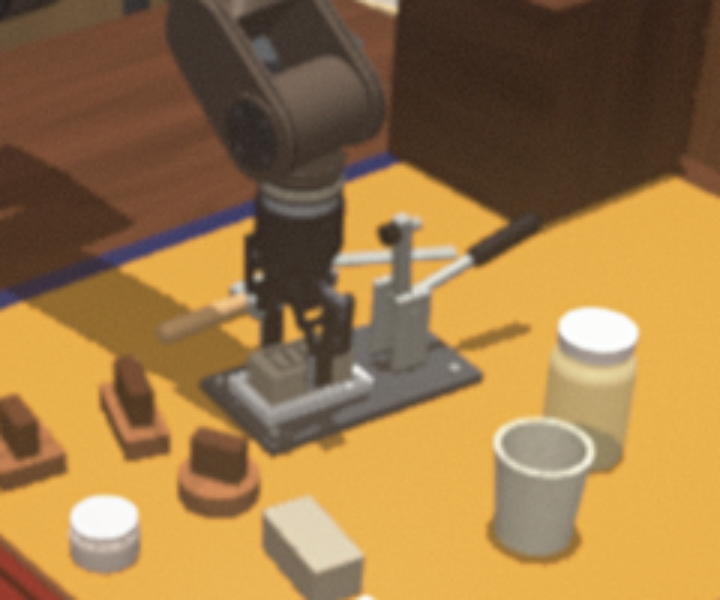

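Emit:
{"op": "jog_arm", "data": {
  "commands": "0 0 0 0 0 0;0 0 0 0 0 0;0 0 0 0 0 0;0 0 0 0 0 0;0 0 0 0 0 0;0 0 0 0 0 0",
  "gripper": 30,
  "grip_force": 50
}}

```text
time: 18.23
eef_pos: [0.5039, 0.1541, 0.0309]
tcp_rot: [0.744, 0.668, 0.001, 0.0]
contact_force: [0.0, 0.2, 6.1]
opening: 0.5
```

Emit:
{"op": "jog_arm", "data": {
  "commands": "0 0 0.005 0 0 0;0 0 0.015 0 0 0;0 0 0.03 0 0 0;0 0 0.06 0 0 0;0 0 0.1 0 0 0;0 0 0.14 0 0 0;0 0 0.18 0 0 0;0 0 0.18 0 0 0;0 0 0.18 0 0 0"
}}

```text
time: 19.35
eef_pos: [0.502, 0.1539, 0.2086]
tcp_rot: [0.744, 0.668, -0.001, -0.001]
contact_force: [-1.3, 0.2, -4.0]
opening: 0.507
```

```bash
python3 - <<'E'
from h import *
import pickle
st()
c=vision.read_camera('wrist'); pickle.dump(c,open('w5.pkl','wb')); cv2.imwrite('pics/w5.png',c['frame'][:,:,::-1])
for d in cut_out('wrist','done_block')[:2]:
    P=pts(c,d['pixels']); h=np.percentile(P[:,2],90); Q=layer(P,h-.012,h+.006); print(d['conf'],h,rect(Q[:,:2]))
c=vision.read_camera('scene'); cv2.imwrite('pics/s5.png',cv2.resize(c['frame'][120:320,260:500,::-1],None,fx=3,fy=3))
to([.593-0.008,-.202,.21],3.2)
E
```

```text
t 19.35 pos [0.502  0.1539 0.2086] toolx deg 83.88 zw [-0.001  -0.0007] q [ 0.104 -0.024  1.963  0.     1.205  0.211] F [-1.3  0.2 -4. ] op mm 43.1
0.62 0.05769384389436503 [584.4  31.7  21.9  12.  -68.1]
0.56 0.22882827612490822 [502.4 161.2  85.   44.9  83.9]
to [0.585, -0.202, 0.21] 3.2 shift [ 0.0834 -0.3559  0.0026] rot [-0.003  -0.0043 -1.408 ]
```

View pics/w5.png

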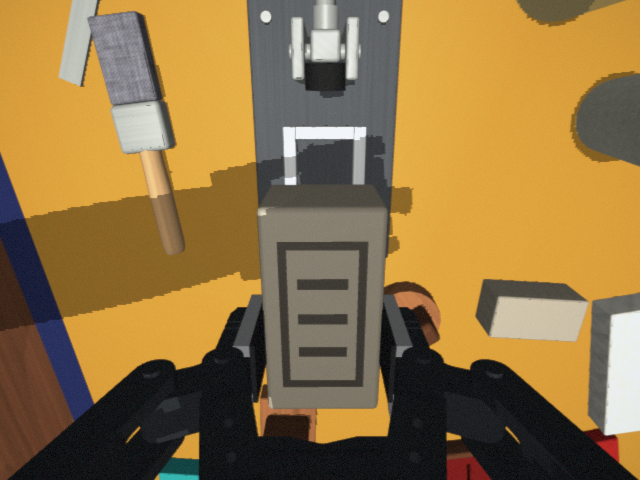

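View pics/s5.png

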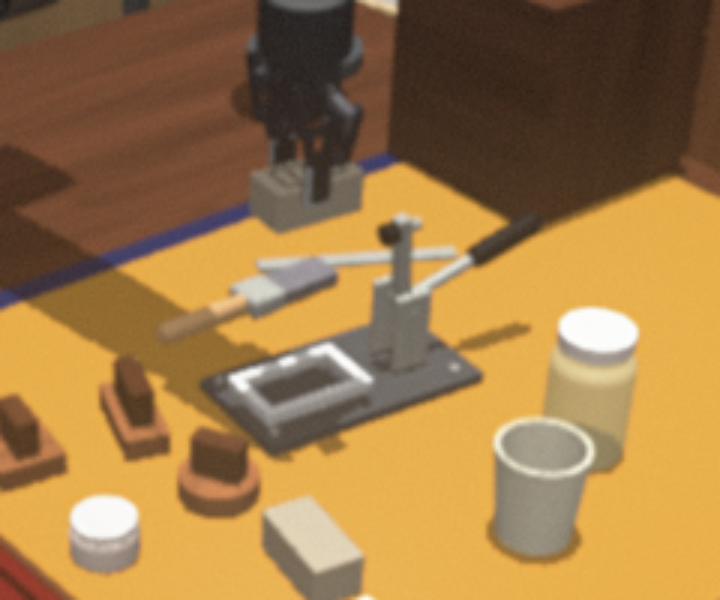

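The block is held level, with its centre 7.3 mm along the tool's x from the TCP. I carry it over the block pocket.

Emit:
{"op": "jog_arm", "data": {
  "commands": "0.0834 -0.356 0 0 0 -0.7;0.0834 -0.356 0 0 0 -0.7;0.0834 -0.356 0 0 0 -0.7;0.0834 -0.356 0 0 0 -0.7;0.0834 -0.356 0 -0.003 -0.004 -1.408;0.0834 -0.356 0 -0.003 -0.004 -1.408;0.0834 -0.356 0 -0.003 -0.004 -1.408;0.0834 -0.356 0 -0.003 -0.004 -1.408;0.0834 -0.356 0 -0.003 -0.004 -1.408;0.0834 -0.356 -0.05 -0.003 -0.004 -1.408;0.0834 -0.356 -0.1 -0.003 -0.004 -1.408;0.0834 -0.356 -0.13 -0.003 -0.004 -1.408;0.0834 -0.356 -0.13 -0.003 -0.004 -1.408;0.0834 -0.356 -0.13 -0.003 -0.004 -1.408"
}}

```text
time: 21.25
eef_pos: [0.5875, -0.2023, 0.0813]
tcp_rot: [1.0, 0.029, 0.001, 0.003]
contact_force: [-0.4, -0.3, -3.1]
opening: 0.501
```

```bash
python3 - <<'E'
from h import *
import pickle
st()
c=vision.read_camera('wrist'); pickle.dump(c,open('w6.pkl','wb')); cv2.imwrite('pics/w6.png',c['frame'][:,:,::-1])
for d in cut_out('wrist','done_block')[:2]:
    P=pts(c,d['pixels']); h=np.percentile(P[:,2],90); Q=layer(P,h-.012,h+.006); print(d['conf'],h,rect(Q[:,:2]))
to([.5855,-.2023,.045],3.2)
E
```

```text
t 21.25 pos [ 0.5875 -0.2023  0.0813] toolx deg 3.28 zw [0.0014 0.0027] q [-0.493  0.329  1.818 -0.004  0.99   1.022] F [-0.4 -0.3 -3.1] op mm 42.6
0.96 0.10152134580583029 [ 595.2 -202.7   85.1   44.3    3.6]
0.74 0.020229314156001477 [ 546.4 -253.2  263.7  188.5    3. ]
to [0.5855, -0.2023, 0.045] 3.2 shift [-0.0026  0.0004 -0.0376] rot [ 0.0065  0.005  -0.0009]
```

View pics/w6.png

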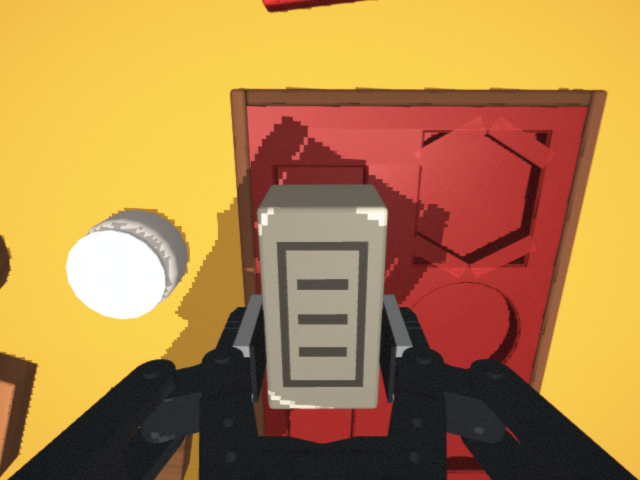

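Emit:
{"op": "jog_arm", "data": {
  "commands": "-0.0026 0.0008 -0.015 0.0065 0.005 -0.001;-0.0026 0.0008 -0.03 0.0065 0.005 -0.001;-0.0026 0.0008 -0.035 0.0065 0.005 -0.001;-0.0026 0.0008 -0.035 0.0065 0.005 -0.001;-0.0026 0.0008 -0.035 0.0065 0.005 -0.001"
}}

```text
time: 21.98
eef_pos: [0.5843, -0.2014, 0.0453]
tcp_rot: [1.0, 0.027, -0.002, -0.001]
contact_force: [0.0, -0.4, -3.3]
opening: 0.503
```

```bash
python3 - <<'E'
from h import *
import pickle
st()
c=vision.read_camera('wrist'); pickle.dump(c,open('w7.pkl','wb')); cv2.imwrite('pics/w7.png',c['frame'][:,:,::-1])
st()
for d in cut_out('wrist','done_block')[:1]:
    P=pts(c,d['pixels']); h=np.percentile(P[:,2],90); Q=layer(P,h-.012,h+.006); print(d['conf'],h,rect(Q[:,:2]))
# far rim edge of block pocket & case outer
P=pts(c,np.ones((480,640),bool)); a=np.radians(3.2); ctr=np.array([.5405,-.2533])
R=np.array([[np.cos(a),np.sin(a)],[-np.sin(a),np.cos(a)]]); L=(P[:,:2]-ctr)@R.T
k=(P[:,2]<.0125)&(abs(L[:,1]-.0489)<.015)&(L[:,0]>.06)&(L[:,0]<.11); print('floor far edge x',np.percentile(L[k][:,0],[90,99,99.8]) if k.any() else None)
k=(P[:,2]>.013)&(P[:,2]<.03)&(abs(L[:,1])<.12)&(L[:,0]>.11)&(L[:,0]<.16);print('case far edge',np.percentile(L[k][:,0],99), 'exp .138', 'y',np.percentile(L[k][:,1],[.5,99.5]))
E
```

```text
t 21.98 pos [ 0.5843 -0.2014  0.0453] toolx deg 3.14 zw [-0.0016 -0.0009] q [-0.496  0.377  1.832 -0.     0.936  1.02 ] F [ 0.  -0.4 -3.3] op mm 42.7
t 22.02 pos [ 0.5844 -0.2014  0.0455] toolx deg 3.15 zw [-0.0015 -0.0008] q [-0.496  0.377  1.832 -0.     0.936  1.02 ] F [ 0.8 -0.2 -4.3] op mm 42.6
0.75 0.06545015887467777 [ 592.4 -202.3   84.6   45.2    3.4]
floor far edge x [0.09601582 0.09646268 0.0965519 ]
case far edge 0.1373481085848705 exp .138 y [-0.08349555  0.09225813]
```

Emit:
{"op": "jog_arm", "data": {
  "commands": "0.0003 0.0005 -0.004 0 0 0;0.0003 0.0005 -0.008 0 0 0;0.0003 0.0005 -0.011 0 0 0;0.0003 0.0005 -0.014 0 0 0;0.0003 0.0005 -0.016 0 0 0;0.0003 0.0005 -0.018 0 0 0;0.0003 0.0005 -0.02 0 0 0;0.0003 0.0005 -0.02 0 0 0"
}}

```text
time: 23.08
eef_pos: [0.5844, -0.2008, 0.0252]
tcp_rot: [1.0, 0.027, -0.002, -0.001]
contact_force: [-0.8, -0.2, -3.1]
opening: 0.501
```

```bash
python3 - <<'E'
from h import *
st()
c=vision.read_camera('wrist'); cv2.imwrite('pics/w8.png',c['frame'][:,:,::-1])
st()
for d in cut_out('wrist','done_block')[:1]:
    P=pts(c,d['pixels']); h=np.percentile(P[:,2],90); Q=layer(P,h-.012,h+.006); print(d['conf'],h,rect(Q[:,:2]))
E
```

```text
t 23.07 pos [ 0.5844 -0.2008  0.0252] toolx deg 3.14 zw [-0.0017 -0.001 ] q [-0.495  0.407  1.836 -0.     0.903  1.021] F [-0.8 -0.2 -3.1] op mm 42.6
t 23.12 pos [ 0.5844 -0.2008  0.0252] toolx deg 3.15 zw [-0.0017 -0.001 ] q [-0.495  0.407  1.836 -0.     0.903  1.021] F [-0.1  0.6 -2.3] op mm 42.5
0.58 0.04535225991370601 [ 592.4 -201.    84.9   44.6    3.3]
```

View pics/w8.png

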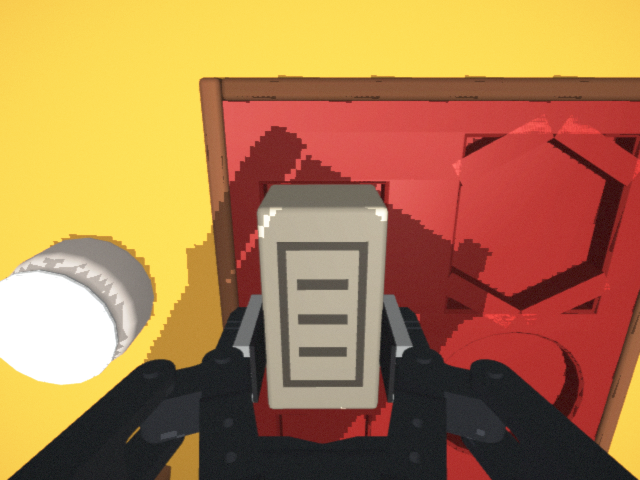

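The block dropped in without resistance and sits centred (gap all round at (275,185)). I lower the last millimetre and release.

Emit:
{"op": "jog_arm", "data": {
  "commands": "0 0 -0.001 0 0 0;0 0 -0.001 0 0 0"
}}

```text
time: 23.42
eef_pos: [0.5844, -0.2008, 0.025]
tcp_rot: [1.0, 0.027, -0.002, -0.001]
contact_force: [-3.8, 1.5, 3.7]
opening: 0.502
```

Emit:
{"op": "jog_arm", "data": {
  "commands": "0 0 0 0 0 0;0 0 0 0 0 0;0 0 0 0 0 0;0 0 0 0 0 0;0 0 0.02 0 0 0;0 0 0.05 0 0 0;0 0 0.1 0 0 0;0 0 0.15 0 0 0;0 0 0.2 0 0 0;0 0 0.25 0 0 0;0 0 0.25 0 0 0;0 0 0.25 0 0 0",
  "gripper": 65
}}

```text
time: 24.92
eef_pos: [0.584, -0.2005, 0.2747]
tcp_rot: [1.0, 0.027, -0.002, -0.001]
contact_force: [0.0, -0.6, -0.3]
opening: 0.654
```

```bash
python3 - <<'E'
from h import *
st()
c=vision.read_camera('wrist'); cv2.imwrite('pics/w9.png',c['frame'][:,:,::-1])
P=pts(c,np.ones((480,640),bool))
k=(np.hypot(P[:,0]-.5926,P[:,1]+.2015)<.055)&(P[:,2]>.035)&(P[:,2]<.06);print('done top',rect(P[k][:,:2]),np.percentile(P[k][:,2],[5,50,95]))
c=vision.read_camera('top')
for q in ['blank_block','long_stamp','round_stamp','square_stamp','paste_tin']:
    for d in cut_out('top',q)[:3]:
        P=pts(c,d['pixels']); 
        if d['conf']>.4:
            h=np.percentile(P[:,2],90); Q=layer(P,h-.012,h+.006); print(q,round(d['conf'],2),h,rect(Q[:,:2]))
st()
E
```

```text
t 24.93 pos [ 0.584  -0.2005  0.2747] toolx deg 3.15 zw [-0.0015 -0.0009] q [-0.495  0.133  1.677 -0.     1.336  1.021] F [ 0.  -0.6 -0.3] op mm 55.6
done top [ 593.1 -201.1   83.3   44.1    3.3] [0.04300938 0.04445301 0.04575913]
blank_block 0.69 0.021837510822965374 [ 539.9 -253.4  278.3  187.7    3.9]
blank_block 0.67 0.04117417296396973 [687.3  22.6  84.1  44.   -9.7]
long_stamp 0.74 0.05919064634879573 [452.3  19.8  60.2  21.5 -18.8]
long_stamp 0.46 0.03879915145619493 [ 5.747e+02 -9.340e+01  5.150e+01  4.970e+01 -3.000e-01]
round_stamp 0.82 0.05825811691365226 [567.8  22.3  44.9  22.5  27.4]
square_stamp 0.67 0.02721788916076903 [445.6 -66.8  51.6  21.2 -14.8]
square_stamp 0.57 0.05862401896186085 [ 321.2 -296.1   44.5   22.2  -55. ]
paste_tin 0.73 0.03879915145619493 [573.9 -94.4  50.7  49.8 -65.6]
t 25.27 pos [ 0.5839 -0.2005  0.2728] toolx deg 3.15 zw [-0.0028 -0.0016] q [-0.495  0.135  1.677 -0.     1.335  1.021] F [ 0.2 -0.5  0.4] op mm 55.4
```

View pics/w9.png

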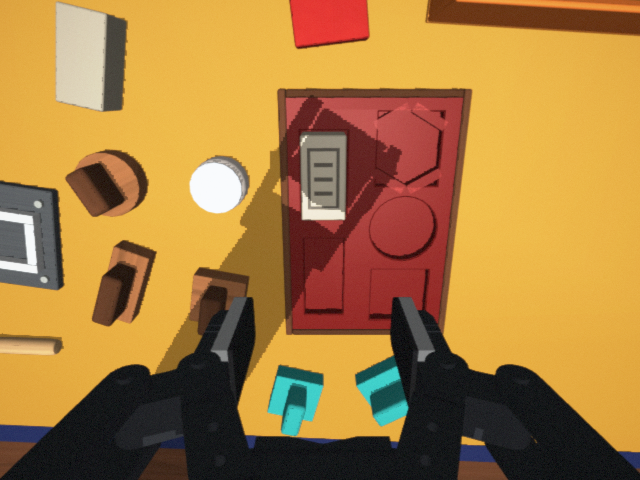

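The done block lies flat in its pocket (top z 44 mm). Next is the fresh block at (0.688, 0.023), angle -9.8°.

```bash
python3 -c "
from h import *
to([.680,.0242,.12],-9.8)"
```

```text
to [0.68, 0.0242, 0.12] -9.8 shift [ 0.0961  0.2247 -0.1528] rot [-0.0037 -0.0054 -0.2259]
```

Emit:
{"op": "jog_arm", "data": {
  "commands": "0.096 0.2247 -0.05 -0.004 -0.005 -0.226;0.096 0.2247 -0.05 -0.004 -0.005 -0.226;0.096 0.2247 -0.05 -0.004 -0.005 -0.226;0.096 0.2247 -0.05 -0.004 -0.005 -0.226;0.096 0.2247 -0.1 -0.004 -0.005 -0.226;0.096 0.2247 -0.1528 -0.004 -0.005 -0.226;0.096 0.2247 -0.1528 -0.004 -0.005 -0.226;0.096 0.2247 -0.1528 -0.004 -0.005 -0.226",
  "gripper": 80
}}

```text
time: 26.28
eef_pos: [0.6813, 0.0237, 0.123]
tcp_rot: [0.996, -0.086, 0.002, 0.001]
contact_force: [0.8, -0.8, -0.2]
opening: 0.799
```

```bash
python3 - <<'E'
from h import *
st()
c=vision.read_camera('wrist'); cv2.imwrite('pics/w10.png',c['frame'][:,:,::-1])
for d in cut_out('wrist','blank_block')[:2]:
    P=pts(c,d['pixels']); h=np.percentile(P[:,2],80); Q=layer(P,h-.006,h+.006); print(d['conf'],h,rect(Q[:,:2]))
to([.680,.0242,.019],-9.8)
E
```

```text
t 26.27 pos [0.6813 0.0237 0.123 ] toolx deg 350.18 zw [0.0018 0.0008] q [-0.113  0.398  1.641 -0.002  1.1    1.63 ] F [ 0.8 -0.8 -0.2] op mm 67.9
0.9 0.038932432201477504 [688.5  22.2  83.6  44.1  -9.6]
to [0.68, 0.0242, 0.019] -9.8 shift [-0.0024  0.0007 -0.1061] rot [0.0023 0.0071 0.0005]
```

View pics/w10.png

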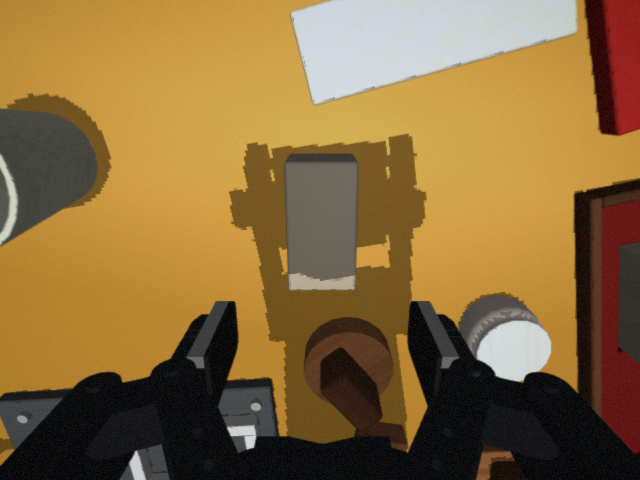

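Emit:
{"op": "jog_arm", "data": {
  "commands": "-0.002 0.0005 -0.04 0.002 0.006 0;-0.002 0.0005 -0.075 0.002 0.006 0;-0.002 0.0005 -0.092 0.002 0.006 0;-0.002 0.0005 -0.1 0.002 0.006 0;-0.002 0.0005 -0.105 0.002 0.006 0;-0.002 0.0005 -0.105 0.002 0.006 0;-0.002 0.0005 -0.105 0.002 0.006 0"
}}

```text
time: 27.25
eef_pos: [0.679, 0.0245, 0.0173]
tcp_rot: [0.996, -0.085, -0.002, 0.0]
contact_force: [-0.0, 0.9, -0.2]
opening: 0.802
```

Emit:
{"op": "jog_arm", "data": {
  "commands": "0 0 0 0 0 0;0 0 0 0 0 0;0 0 0 0 0 0;0 0 0 0 0 0;0 0 0 0 0 0;0 0 0 0 0 0",
  "gripper": 30
}}

```text
time: 28.0
eef_pos: [0.6788, 0.0245, 0.017]
tcp_rot: [0.996, -0.085, -0.002, -0.0]
contact_force: [-0.3, 1.1, 5.9]
opening: 0.5
```

Emit:
{"op": "jog_arm", "data": {
  "commands": "0 0 0.005 0 0 0;0 0 0.02 0 0 0;0 0 0.05 0 0 0;0 0 0.1 0 0 0;0 0 0.15 0 0 0;0 0 0.2 0 0 0;0 0 0.2 0 0 0;0 0 0.2 0 0 0"
}}

```text
time: 29.0
eef_pos: [0.6772, 0.0246, 0.2148]
tcp_rot: [0.996, -0.085, -0.004, 0.0]
contact_force: [0.4, -0.7, -3.5]
opening: 0.504
```

```bash
python3 - <<'E'
from h import *
st()
to([.504,.154,.225],84)
E
```

```text
t 29.0 pos [0.6772 0.0246 0.2148] toolx deg 350.2 zw [-0.0037  0.    ] q [-0.113  0.308  1.58  -0.     1.261  1.629] F [ 0.4 -0.7 -3.5] op mm 42.8
to [0.504, 0.154, 0.225] 84 shift [-0.1732  0.1294  0.0102] rot [ 0.0055 -0.0061  1.6372]
```

Emit:
{"op": "jog_arm", "data": {
  "commands": "-0.173 0.129 0.02 0 0 0.8;-0.173 0.129 0.02 0 0 0.8;-0.173 0.129 0.02 0 0 0.8;-0.173 0.129 0.02 0 0 0.8;-0.173 0.129 0.02 0 0 0.8;-0.173 0.129 0.02 0.0055 -0.006 1.637;-0.173 0.129 0.02 0.0055 -0.006 1.637;-0.173 0.129 0.02 0.0055 -0.006 1.637;-0.173 0.129 0.02 0.0055 -0.006 1.637;-0.173 0.129 0.02 0.0055 -0.006 1.637;-0.173 0.129 0.02 0.0055 -0.006 1.637;-0.173 0.129 0.02 0.0055 -0.006 1.637"
}}

```text
time: 30.5
eef_pos: [0.5044, 0.1534, 0.2345]
tcp_rot: [0.744, 0.669, -0.0, -0.002]
contact_force: [0.3, 0.6, -2.9]
opening: 0.501
```

```bash
python3 - <<'E'
from h import *
st()
c=vision.read_camera('wrist'); cv2.imwrite('pics/w11.png',c['frame'][:,:,::-1])
P=pts(c,np.ones((480,640),bool))
k=(P[:,2]<.0275)&(P[:,2]>.021)&(abs(P[:,0]-.51)<.06)&(P[:,1]<.225); print('wall',rect(P[k][:,:2]))
for d in cut_out('wrist','blank_block')[:2]:
    P=pts(c,d['pixels']); h=np.percentile(P[:,2],80); Q=layer(P,h-.01,h+.006); print(d['conf'],h,rect(Q[:,:2]))
st()
to([.504,.154,.060],84)
E
```

```text
t 30.5 pos [0.5044 0.1534 0.2345] toolx deg 83.92 zw [-0.0005 -0.0018] q [ 0.102 -0.043  1.933  0.002  1.255  0.207] F [ 0.3  0.6 -2.9] op mm 42.6
wall [518.1  46.5 337.2 104.7  87.4]
0.66 0.2564860114779491 [505.  162.5  84.5  44.8  83.9]
0.55 0.019134821491531007 [ 580.7 -170.7  212.7   65.8  -21.2]
t 30.6 pos [0.5048 0.1535 0.2354] toolx deg 83.95 zw [ 0.0002 -0.0013] q [ 0.102 -0.044  1.932  0.002  1.255  0.207] F [ 0.2 -0.4 -2.5] op mm 42.8
to [0.504, 0.154, 0.06] 84 shift [-0.0008  0.0005 -0.1754] rot [-0.0022 -0.0014  0.0009]
```

View pics/w11.png

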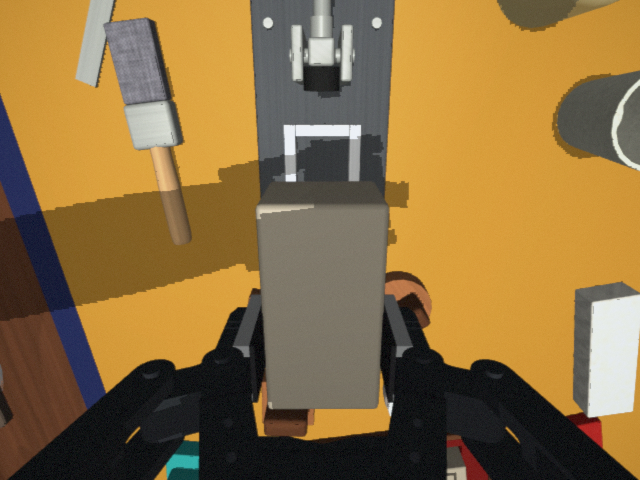

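Emit:
{"op": "jog_arm", "data": {
  "commands": "-0.0007 -0.0014 -0.05 -0.002 -0.001 0;-0.0007 -0.0014 -0.1 -0.002 -0.001 0;-0.0007 -0.0014 -0.14 -0.002 -0.001 0;-0.0007 -0.0014 -0.17 -0.002 -0.001 0;-0.0007 -0.0014 -0.187 -0.002 -0.001 0;-0.0007 -0.0014 -0.187 -0.002 -0.001 0;-0.0007 -0.0014 -0.187 -0.002 -0.001 0"
}}

```text
time: 31.48
eef_pos: [0.5058, 0.1523, 0.0507]
tcp_rot: [0.743, 0.669, 0.002, 0.001]
contact_force: [0.3, -1.2, -2.0]
opening: 0.503
```

```bash
python3 - <<'E'
from h import *
st()
c=vision.read_camera('wrist'); cv2.imwrite('pics/w12.png',c['frame'][:,:,::-1])
P=pts(c,np.ones((480,640),bool)); fy=np.array([.1045,.9945]);fx=np.array([.9945,-.1045])
D=P[:,:2]-[.5045,.1611]; X=D@fx;Y=D@fy
k=(P[:,2]<.028)&(P[:,2]>.02)&(abs(X)<.05)&(abs(Y)<.07)
print('wall x',np.percentile(X[k],[.5,99.5])*1e3,'y',np.percentile(Y[k],[.5,99.5])*1e3)
for d in cut_out('wrist','blank_block')[:1]:
    Q=pts(c,d['pixels']); h=np.percentile(Q[:,2],80); Q=layer(Q,h-.01,h+.006); print(d['conf'],h,rect(Q[:,:2]))
st()
to([.504,.152,.029],84)
E
```

```text
t 31.48 pos [0.5058 0.1523 0.0507] toolx deg 83.99 zw [0.0017 0.001 ] q [0.1   0.192 2.057 0.    0.889 0.205] F [ 0.3 -1.2 -2. ] op mm 42.7
wall x [-34.16866677  33.42915874] y [-14.95032571  53.38217714]
0.66 0.07269166175315363 [506.6 161.3  84.5  44.4  84.2]
t 31.57 pos [0.5059 0.1523 0.0509] toolx deg 83.99 zw [0.0019 0.0012] q [0.1   0.192 2.057 0.    0.889 0.205] F [ 0.2  0.1 -2.3] op mm 42.8
to [0.504, 0.152, 0.029] 84 shift [-0.0019 -0.0003 -0.0219] rot [-0.0007  0.0044  0.0002]
```

View pics/w12.png

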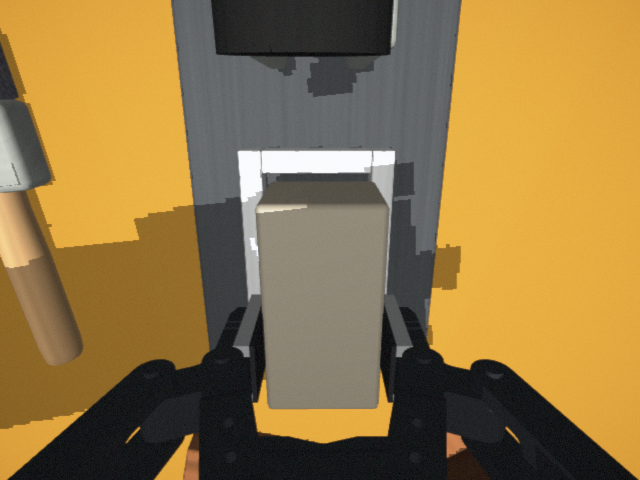

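Emit:
{"op": "jog_arm", "data": {
  "commands": "-0.0022 -0.0004 -0.006 -0.001 0.004 0;-0.0022 -0.0004 -0.006 -0.001 0.004 0;-0.0022 -0.0004 -0.006 -0.001 0.004 0"
}}

```text
time: 31.95
eef_pos: [0.5022, 0.1517, 0.0432]
tcp_rot: [0.743, 0.669, -0.001, -0.001]
contact_force: [0.3, 0.4, -3.7]
opening: 0.501
```

```bash
python3 - <<'E'
from h import *
c=vision.read_camera('wrist')
P=pts(c,np.ones((480,640),bool)); fy=np.array([.1045,.9945]);fx=np.array([.9945,-.1045])
D=P[:,:2]-[.5045,.1611]; X=D@fx;Y=D@fy
k=(P[:,2]<.028)&(P[:,2]>.02)&(abs(X)<.05)&(abs(Y)<.07)
print('wall x',np.percentile(X[k],[.5,99.5])*1e3,'y',np.percentile(Y[k],[.5,99.5])*1e3)
for d in cut_out('wrist','blank_block')[:1]:
    Q=pts(c,d['pixels']); h=np.percentile(Q[:,2],80); Q=layer(Q,h-.01,h+.006); r=rect(Q[:,:2]);print(d['conf'],h,r, (r[:2]-[504.5,161.1])@np.c_[fx,fy])
st()
E
```

```text
wall x [-34.18097901  33.41822303] y [-12.01425443  53.36709516]
0.85 0.06513952137128103 [503.1 160.9  84.4  44.3  84.2] [-1.3714 -0.3452]
t 32.05 pos [0.5024 0.1517 0.0433] toolx deg 83.99 zw [-0.0012 -0.0007] q [ 0.1    0.201  2.063 -0.     0.88   0.205] F [ 0.3  0.2 -3. ] op mm 42.9
```

Emit:
{"op": "jog_arm", "data": {
  "commands": "0.001 0 -0.002 0 0 0;0.001 0 -0.004 0 0 0;0.001 0 -0.006 0 0 0;0.001 0 -0.008 0 0 0;0.001 0 -0.01 0 0 0;0.001 0 -0.012 0 0 0;0.001 0 -0.013 0 0 0;0.001 0 -0.014 0 0 0;0.001 0 -0.014 0 0 0"
}}

```text
time: 33.17
eef_pos: [0.5033, 0.1518, 0.0292]
tcp_rot: [0.743, 0.669, -0.001, -0.001]
contact_force: [-0.0, -0.3, -3.3]
opening: 0.5
```

```bash
python3 - <<'E'
from h import *
c=vision.read_camera('wrist');cv2.imwrite('pics/w13.png',c['frame'][:,:,::-1])
fy=np.array([.1045,.9945]);fx=np.array([.9945,-.1045])
for d in cut_out('wrist','blank_block')[:1]:
    Q=pts(c,d['pixels']); h=np.percentile(Q[:,2],80); Q=layer(Q,h-.01,h+.006); r=rect(Q[:,:2]);print(d['conf'],h,r, (r[:2]-[504.5,161.1])@np.c_[fx,fy])
st()
E
```

```text
0.56 0.05116294425597452 [503.9 160.8  84.7  44.8  84. ] [-0.56535 -0.36105]
t 33.27 pos [0.5034 0.1518 0.0293] toolx deg 83.99 zw [-0.0013 -0.0007] q [ 0.1    0.228  2.063 -0.     0.853  0.205] F [ 0.1 -0.4 -3.4] op mm 42.5
```

View pics/w13.png

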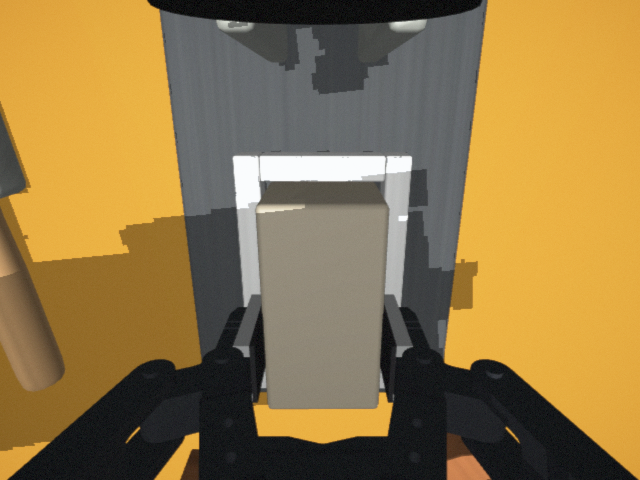

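Emit:
{"op": "jog_arm", "data": {
  "commands": "0 0 -0.001 0 0 0;0 0 -0.0015 0 0 0;0 0 -0.0015 0 0 0"
}}

```text
time: 33.65
eef_pos: [0.5034, 0.1518, 0.029]
tcp_rot: [0.743, 0.669, -0.002, -0.001]
contact_force: [-3.8, -0.2, 6.0]
opening: 0.5
```

Emit:
{"op": "jog_arm", "data": {
  "commands": "0 0 0 0 0 0;0 0 0 0 0 0;0 0 0 0 0 0;0 0 0 0 0 0;0 0 0.01 0 0 0;0 0 0.04 0 0 0;0 0 0.08 0 0 0;0 0 0.14 0 0 0;0 0 0.2 0 0 0;0 0 0.25 0 0 0;0 0.04 0.27 0 0 0;0 0.04 0.27 0 0 0;0 0.04 0.27 0 0 0",
  "gripper": 65
}}

```text
time: 35.28
eef_pos: [0.5028, 0.1915, 0.2971]
tcp_rot: [0.743, 0.669, -0.002, -0.001]
contact_force: [-1.3, -0.2, -0.8]
opening: 0.647
```

```bash
python3 - <<'E'
from h import *
st()
c=vision.read_camera('wrist');cv2.imwrite('pics/w14.png',c['frame'][:,:,::-1])
fy=np.array([.1045,.9945]);fx=np.array([.9945,-.1045])
for d in cut_out('wrist','blank_block')[:3]:
    Q=pts(c,d['pixels']); h=np.median(Q[:,2]); Q=layer(Q,h-.005,h+.006); r=rect(Q[:,:2])
    A=np.c_[Q[:,:2],np.ones(len(Q))]; co=np.linalg.lstsq(A,Q[:,2],rcond=None)[0]
    print(d['conf'],h,r,'slope',co[:2])
to([.5277,.3826,.0816],84)
E
```

```text
t 35.27 pos [0.5028 0.1915 0.2971] toolx deg 84.02 zw [-0.002  -0.0009] q [ 1.750e-01 -6.100e-02  1.836e+00 -1.000e-03  1.371e+00  2.800e-01] F [-1.3 -0.2 -0.8] op mm 55.0
0.94 0.0503709768292774 [504.7 160.9  84.3  44.   84.2] slope [ 0.00087214 -0.00064559]
0.42 0.11826078508353331 [698.4 299.7  63.1  43.1  -6.8] slope [0.0224268 0.0077402]
to [0.5277, 0.3826, 0.0816] 84 shift [ 0.025   0.1916 -0.2146] rot [ 0.0014 -0.0056  0.0007]
```

View pics/w14.png

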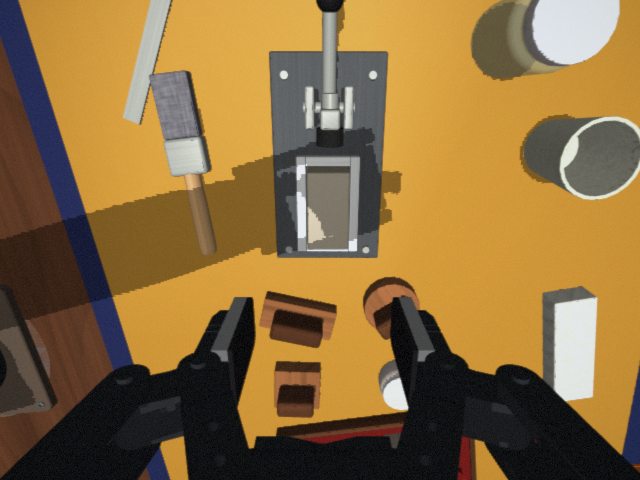

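The block is seated flat (top 50.4 mm, slope under 0.001). I return to the handle to close the clamp.

Emit:
{"op": "jog_arm", "data": {
  "commands": "0.025 0.1905 0 0.001 -0.005 0;0.025 0.1905 0 0.001 -0.005 0;0.025 0.1905 0 0.001 -0.005 0;0.025 0.1905 0 0.001 -0.005 0;0.025 0.1905 -0.05 0.001 -0.005 0;0.025 0.1905 -0.1 0.001 -0.005 0;0.025 0.1905 -0.15 0.001 -0.005 0;0.025 0.1905 -0.19 0.001 -0.005 0;0.025 0.1905 -0.2146 0.001 -0.005 0;0.025 0.1905 -0.2146 0.001 -0.005 0;0.025 0.1905 -0.2146 0.001 -0.005 0"
}}

```text
time: 36.75
eef_pos: [0.5292, 0.3818, 0.0842]
tcp_rot: [0.744, 0.669, 0.002, 0.001]
contact_force: [-0.7, -0.1, -0.2]
opening: 0.655
```

Emit:
{"op": "jog_arm", "data": {
  "commands": "0 0 0 0 0 0;0 0 0 0 0 0;0 0 0 0 0 0;0 0 0 0 0 0;0 0 0 0 0 0;0 0 0 0 0 0",
  "gripper": 0,
  "grip_force": 20
}}

```text
time: 37.5
eef_pos: [0.5277, 0.3827, 0.0849]
tcp_rot: [0.743, 0.669, 0.001, -0.0]
contact_force: [-3.9, -1.4, 6.0]
opening: 0.25
```

Emit:
{"op": "jog_arm", "data": {
  "commands": "-0.0005 -0.004 0.0115 0 0 0;-0.001 -0.0085 0.0225 0 0 0;-0.0015 -0.0145 0.033 0 0 0;-0.0025 -0.0215 0.0425 0 0 0;-0.003 -0.0295 0.0515 0 0 0;-0.004 -0.038 0.0595 0 0 0;-0.005 -0.0475 0.067 0 0 0;-0.006 -0.058 0.073 0 0 0;-0.007 -0.0685 0.0785 0 0 0;-0.0085 -0.08 0.0825 0 0 0;-0.0095 -0.091 0.0855 0 0 0;-0.011 -0.103 0.0875 0 0 0;-0.012 -0.115 0.088 0 0 0;-0.0135 -0.127 0.0875 0 0 0;-0.0145 -0.1385 0.0855 0 0 0;-0.0145 -0.1385 0.0855 0 0 0"
}}

```text
time: 39.5
eef_pos: [0.5128, 0.242, 0.1697]
tcp_rot: [0.743, 0.669, -0.001, 0.001]
contact_force: [-7.4, 0.4, 2.5]
opening: 0.251
```

```bash
python3 - <<'E'
from h import *
st()
c=vision.read_camera('scene'); cv2.imwrite('pics/s6.png',cv2.resize(c['frame'][120:320,260:500,::-1],None,fx=3,fy=3))
E
```

```text
t 39.5 pos [0.5128 0.242  0.1697] toolx deg 83.99 zw [-0.001   0.0005] q [ 0.263  0.11   1.899 -0.002  1.134  0.369] F [-7.4  0.4  2.5] op mm 21.3
```

View pics/s6.png

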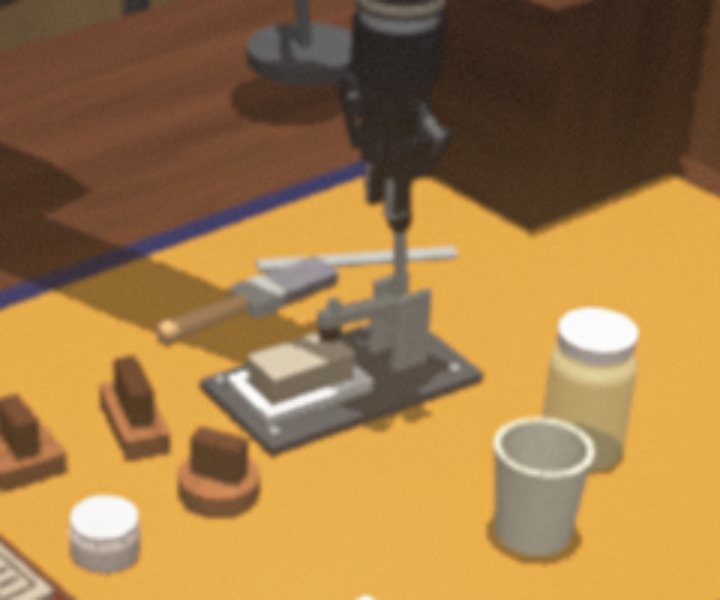

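Emit:
{"op": "jog_arm", "data": {
  "commands": "-0.0003 -0.003 -0.0005 0 0 0;-0.0005 -0.005 -0.001 0 0 0;-0.0005 -0.005 -0.001 0 0 0"
}}

```text
time: 39.92
eef_pos: [0.5124, 0.2376, 0.1689]
tcp_rot: [0.743, 0.669, -0.001, 0.0]
contact_force: [-8.5, 1.1, 2.3]
opening: 0.251
```

Emit:
{"op": "jog_arm", "data": {
  "commands": "0 0 0 0 0 0;0 0 0 0 0 0;0 0 0 0 0 0;0 0 0 0 0 0;0 0 0.03 0 0 0;0 0 0.08 0 0 0;0 0 0.13 0 0 0;0 -0.05 0.15 0 0 0;0 -0.05 0.15 0 0 0;0 -0.05 0.15 0 0 0",
  "gripper": 65
}}

```text
time: 41.18
eef_pos: [0.5131, 0.1887, 0.317]
tcp_rot: [0.743, 0.669, 0.001, 0.0]
contact_force: [0.1, -0.6, -0.7]
opening: 0.647
```

```bash
python3 - <<'E'
from h import *
st()
c=vision.read_camera('scene'); cv2.imwrite('pics/s7.png',cv2.resize(c['frame'][120:320,260:500,::-1],None,fx=3,fy=3))
for d in cut_out('scene','clamp')[:1]:
    P=pts(c,d['pixels']); fy=np.array([.1045,.9945]); Y=(P[:,:2]-[.5043,.161])@fy
    for y0 in (.03,.045,.06,.075): 
        k=abs(Y-y0)<.006; k&=P[:,2]<.12; print(y0,np.percentile(P[k][:,2],[5,50,95]) if k.any() else None)
    k=P[:,2]>.2; print('tip Y',np.median(Y[k]),P[:,2].max())
c=vision.read_camera('wrist');cv2.imwrite('pics/w15.png',c['frame'][:,:,::-1])
for q in ['long_stamp','round_stamp','square_stamp']:
    for d in cut_out('wrist',q)[:3]:
        if d['conf']<.3: continue
        P=pts(c,d['pixels']);Q=layer(P,.052,.066); 
        if len(Q)>9: print(q,round(d['conf'],2),'grip',rect(Q[:,:2]),np.median(Q[:,2]))
        Q=layer(P,.016,.028); print('base',rect(Q[:,:2]))
E
```

```text
t 41.17 pos [0.5131 0.1887 0.317 ] toolx deg 83.96 zw [0.0006 0.0002] q [ 0.167 -0.054  1.793  0.     1.401  0.272] F [ 0.1 -0.6 -0.7] op mm 55.0
0.03 [0.05386895 0.0726353  0.0890039 ]
0.045 [0.06568188 0.07432112 0.07949079]
0.06 [0.06661451 0.07404532 0.0793484 ]
0.075 [0.06517508 0.07581792 0.08053454]
tip Y 0.07051231308930991 0.22438252365221845
long_stamp 0.74 grip [503.4 162.2  76.1  36.4  84.5] 0.052223005846721536
base [503.2 154.8  94.8  48.7  86.5]
long_stamp 0.57 grip [453.7  20.4  59.9  22.5 -16.6] 0.05787577822912912
base [453.8  19.8  89.6  41.1 -18.9]
round_stamp 0.9 grip [565.7  22.   38.9  20.9  28. ] 0.05810711116588528
base [566.6  25.9  66.4  59.2  57.9]
square_stamp 0.6 grip [439.1 -86.   45.2  22.3  -8.1] 0.05763965888814349
base [439.2 -86.1  61.3  59.7  82.1]
```

View pics/s7.png

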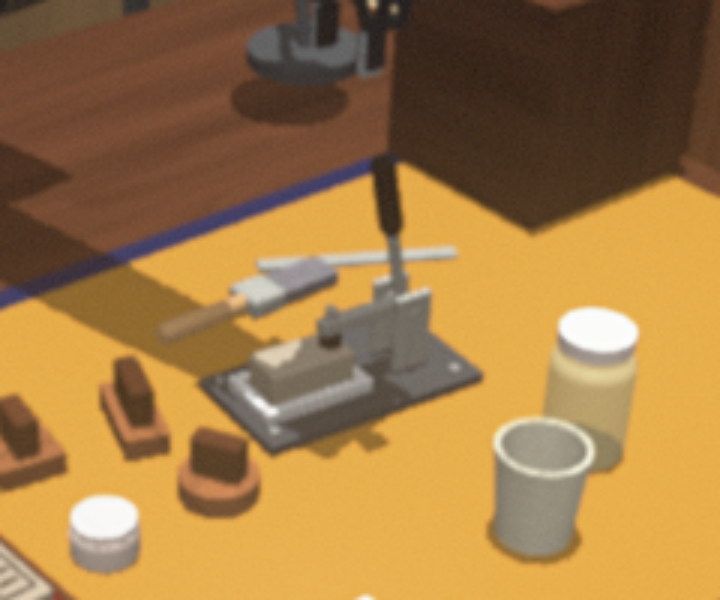

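View pics/w15.png

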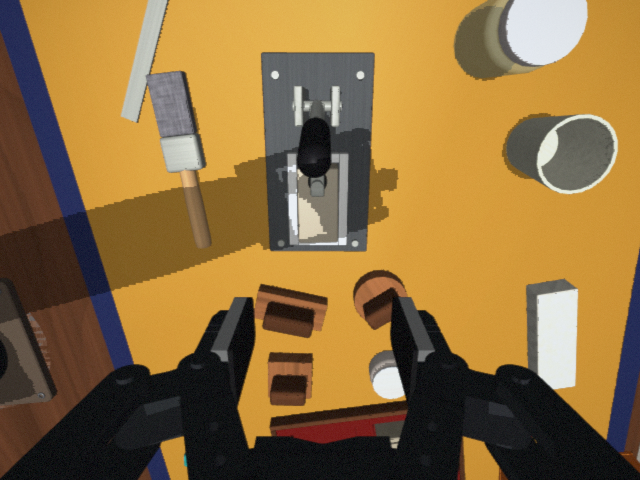

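The clamp is closed: the handle leans towards the nest and the pad is on the block. Next is the long stamp at (0.4538, 0.0201), -19°.

Emit:
{"op": "jog_arm", "data": {
  "commands": "-0.0593 -0.1686 -0.05 0 0 -0.9;-0.0593 -0.1686 -0.05 0 0 -0.9;-0.0593 -0.1686 -0.05 0 0 -0.9;-0.0593 -0.1686 -0.05 0 0 -0.9;-0.0593 -0.1686 -0.05 0 0 -0.9;-0.0593 -0.1686 -0.12 0 0 -1.8;-0.0593 -0.1686 -0.16 0 0 -1.8;-0.0593 -0.1686 -0.19 0 0 -1.8;-0.0593 -0.1686 -0.19 0 0 -1.8;-0.0593 -0.1686 -0.19 0 0 -1.8;-0.0593 -0.1686 -0.19 0 0 -1.8;-0.0593 -0.1686 -0.19 0 0 -1.8;-0.0593 -0.1686 -0.19 0 0 -1.8"
}}

```text
time: 43.1
eef_pos: [0.4541, 0.0202, 0.1277]
tcp_rot: [0.986, -0.166, 0.0, 0.001]
contact_force: [0.4, 0.1, -0.2]
opening: 0.652
```

```bash
python3 - <<'E'
from h import *
st()
c=vision.read_camera('wrist');cv2.imwrite('pics/w16.png',c['frame'][:,:,::-1])
P=pts(c,np.ones((480,640),bool)); k=(np.hypot(P[:,0]-.4538,P[:,1]-.0201)<.05)&(P[:,2]>.05)&(P[:,2]<.066)
print('grip',k.sum(),rect(P[k][:,:2]),np.median(P[k][:,2]))
st(); to([.4538,.0201,.027],-19.1)
E
```

```text
t 43.1 pos [0.4541 0.0202 0.1277] toolx deg 340.94 zw [0.0003 0.001 ] q [-1.780e-01 -9.500e-02  2.190e+00 -2.000e-03  1.046e+00  1.726e+00] F [ 0.4  0.1 -0.2] op mm 55.4
grip 3486 [453.3  18.9  59.5  22.  -19.2] 0.05811078606558939
t 43.15 pos [0.4541 0.0202 0.1277] toolx deg 340.91 zw [0.0002 0.001 ] q [-1.780e-01 -9.500e-02  2.190e+00 -2.000e-03  1.046e+00  1.727e+00] F [1.  0.7 0.5] op mm 55.5
to [0.4538, 0.0201, 0.027] -19.1 shift [-3.000e-04 -1.000e-04 -1.007e-01] rot [ 0.0021  0.0001 -0.0002]
```

View pics/w16.png

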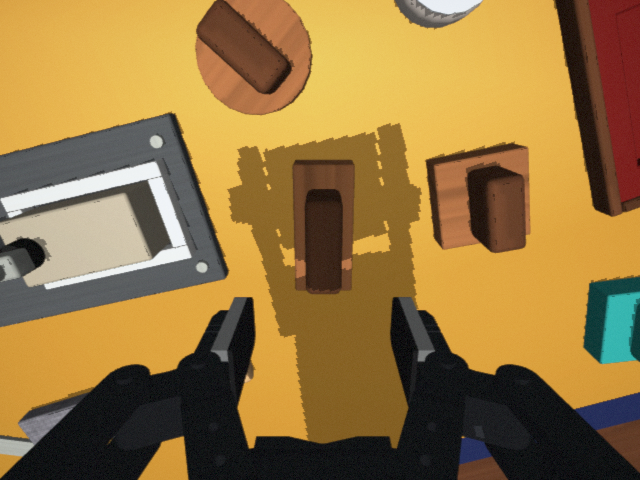

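Emit:
{"op": "jog_arm", "data": {
  "commands": "-0.0005 -0.0007 -0.04 0.002 0 0;-0.0005 -0.0007 -0.07 0.002 0 0;-0.0005 -0.0007 -0.09 0.002 0 0;-0.0005 -0.0007 -0.1 0.002 0 0;-0.0005 -0.0007 -0.1 0.002 0 0;-0.0005 -0.0007 -0.1 0.002 0 0"
}}

```text
time: 43.9
eef_pos: [0.4544, 0.0193, 0.0286]
tcp_rot: [0.986, -0.166, 0.001, 0.0]
contact_force: [-0.2, 0.5, 0.6]
opening: 0.65
```

Emit:
{"op": "jog_arm", "data": {
  "commands": "0 0 0 0 0 0;0 0 0 0 0 0;0 0 0 0 0 0;0 0 0 0 0 0;0 0 0 0 0 0;0 0 0 0 0 0;0 0 0 0 0 0",
  "gripper": 10,
  "grip_force": 45
}}

```text
time: 44.78
eef_pos: [0.4542, 0.0194, 0.0284]
tcp_rot: [0.986, -0.166, 0.001, -0.0]
contact_force: [-0.7, 1.4, 6.6]
opening: 0.254
```

Emit:
{"op": "jog_arm", "data": {
  "commands": "0 0 0.01 0 0 0;0 0 0.03 0 0 0;0 0 0.07 0 0 0;0 0 0.12 0 0 0;0 0 0.12 0 0 0;0 0 0.12 0 0 0"
}}

```text
time: 45.52
eef_pos: [0.4525, 0.0196, 0.1466]
tcp_rot: [0.986, -0.166, -0.001, 0.0]
contact_force: [-0.8, -0.4, -2.3]
opening: 0.249
```

```bash
python3 - <<'E'
from h import *
st()
c=vision.read_camera('wrist');cv2.imwrite('pics/w17.png',c['frame'][:,:,::-1])
P=pts(c,np.ones((480,640),bool)); s=get_state()['eef_pos']; print(s)
D=P-s; 
for d in cut_out('wrist','long_stamp')[:1]:
    Q=pts(c,d['pixels']); h=np.percentile(Q[:,2],[2,50,98]); print(d['conf'],h)
    q=Q[(Q[:,2]<s[2]+.003)&(Q[:,2]>s[2]-.012)]; print('base',len(q),rect(q[:,:2]))
    q=Q[(Q[:,2]>s[2]+.024)]; print('grip',len(q),rect(q[:,:2]),np.median(q[:,2]))
to([.4754,-.2079,.10],3.2)
E
```

```text
t 45.52 pos [0.4525 0.0196 0.1466] toolx deg 340.86 zw [-0.001   0.0001] q [-0.181 -0.126  2.179 -0.     1.09   1.724] F [-0.8 -0.4 -2.3] op mm 21.1
[0.45196683 0.01966209 0.14576661]
0.82 [0.12873657 0.17357257 0.17750281]
base 6052 [475.4  10.8  40.1  39.3  71.1]
grip 8918 [451.8  18.8  60.1  22.  -19.1] 0.1763883520908925
to [0.4754, -0.2079, 0.1] 3.2 shift [ 0.0236 -0.2276 -0.0454] rot [ 2.0e-04 -4.5e-03  3.9e-01]
```

View pics/w17.png

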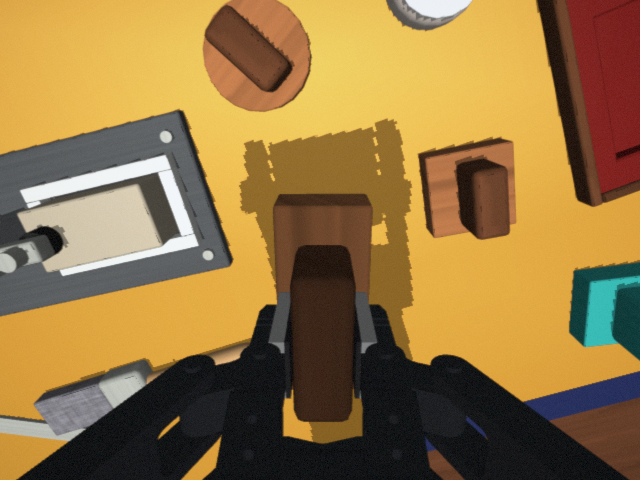

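Emit:
{"op": "jog_arm", "data": {
  "commands": "0.0236 -0.2276 0 0 -0.004 0.39;0.0236 -0.2276 0 0 -0.004 0.39;0.0236 -0.2276 0 0 -0.004 0.39;0.0236 -0.2276 0 0 -0.004 0.39;0.0236 -0.2276 -0.03 0 -0.004 0.39;0.0236 -0.2276 -0.06 0 -0.004 0.39;0.0236 -0.2276 -0.085 0 -0.004 0.39;0.0236 -0.2276 -0.09 0 -0.004 0.39;0.0236 -0.2276 -0.09 0 -0.004 0.39;0.0236 -0.2276 -0.09 0 -0.004 0.39"
}}

```text
time: 46.88
eef_pos: [0.4778, -0.2086, 0.0586]
tcp_rot: [1.0, 0.028, 0.003, 0.0]
contact_force: [-0.4, 0.7, -0.9]
opening: 0.251
```

```bash
python3 - <<'E'
from h import *
st()
c=vision.read_camera('wrist');cv2.imwrite('pics/w18.png',c['frame'][:,:,::-1])
P=pts(c,np.ones((480,640),bool)); a=np.radians(3.2); ctr=np.array([.5405,-.2533])
R=np.array([[np.cos(a),np.sin(a)],[-np.sin(a),np.cos(a)]]); L=(P[:,:2]-ctr)@R.T
# rim gap: pocket long edges near far end
z=P[:,2]
k=(z<.013)&(L[:,0]<-.005)&(L[:,0]>-.06)&(abs(L[:,1]-.049)<.03); print('floor vis',k.sum(), (np.percentile(L[k],[1,99],axis=0)*1e3).round(1) if k.sum() else '')
s=get_state()['eef_pos']
q=(abs(L[:,0]+.04)<.025)&(abs(L[:,1]-.049)<.03)&(z>s[2]-.014)&(z<s[2]+.002)
print('base top',q.sum(),(np.percentile(L[q],[.5,99.5],axis=0)*1e3).round(1))
to([.4754,-.2079,.034],3.2)
E
```

```text
t 46.88 pos [ 0.4778 -0.2086  0.0586] toolx deg 3.21 zw [0.0027 0.0003] q [-0.608  0.164  2.072  0.003  0.901  0.905] F [-0.4  0.7 -0.9] op mm 21.4
floor vis 717 [[-22.9  26.8]
 [-18.4  70.7]]
base top 6244 [[-54.7  27.6]
 [-16.3  67.1]]
to [0.4754, -0.2079, 0.034] 3.2 shift [-0.0025  0.0007 -0.0248] rot [ 0.0007  0.0057 -0.0003]
```

View pics/w18.png

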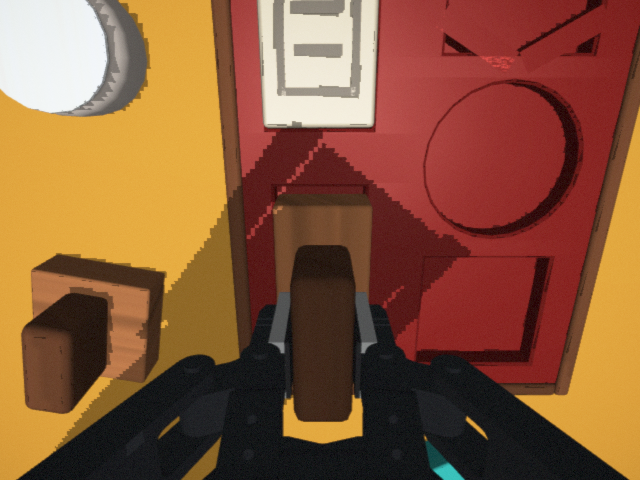

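Emit:
{"op": "jog_arm", "data": {
  "commands": "-0.001 0.0012 -0.006 0.001 0.005 0;-0.001 0.0012 -0.006 0.001 0.005 0;-0.001 0.0012 -0.006 0.001 0.005 0;-0.001 0.0012 -0.006 0.001 0.005 0"
}}

```text
time: 47.42
eef_pos: [0.4762, -0.207, 0.0517]
tcp_rot: [1.0, 0.028, -0.0, -0.001]
contact_force: [0.8, -0.0, -1.0]
opening: 0.252
```

```bash
cat > chk.py <<'E'
from h import *
import sys
def chk(box,edge):
    st()
    c=vision.read_camera('wrist')
    P=pts(c,np.ones((480,640),bool)); a=np.radians(3.2); ctr=np.array([.5405,-.2533])
    R=np.array([[np.cos(a),np.sin(a)],[-np.sin(a),np.cos(a)]]); L=(P[:,:2]-ctr)@R.T
    z=P[:,2]; s=get_state()['eef_pos']
    q=(L[:,0]>box[0])&(L[:,0]<box[1])&(L[:,1]>box[2])&(L[:,1]<box[3])&(z>s[2]-.012)&(z<s[2]+.002)
    print('base top',q.sum(),(np.percentile(L[q],[.5,99.5],axis=0)*1e3).round(1),'z',np.median(z[q]),'expect edges',edge)
    return c
E
python3 -c "
from chk import *
c=chk((-.06,-.005,.02,.08),'x far -17.4 (of 90 long), y 29.1..69.1')
cv2.imwrite('pics/w19.png',c['frame'][:,:,::-1])
"
```

```text
t 47.42 pos [ 0.4762 -0.207   0.0517] toolx deg 3.2 zw [-0.0005 -0.0008] q [-6.060e-01  1.750e-01  2.075e+00  1.000e-03  8.940e-01  9.080e-01] F [ 0.8 -0.  -1. ] op mm 21.4
base top 6101 [[-56.2  29.3]
 [-17.9  68.8]] z 0.04565713711241767 expect edges x far -17.4 (of 90 long), y 29.1..69.1
```

View pics/w19.png

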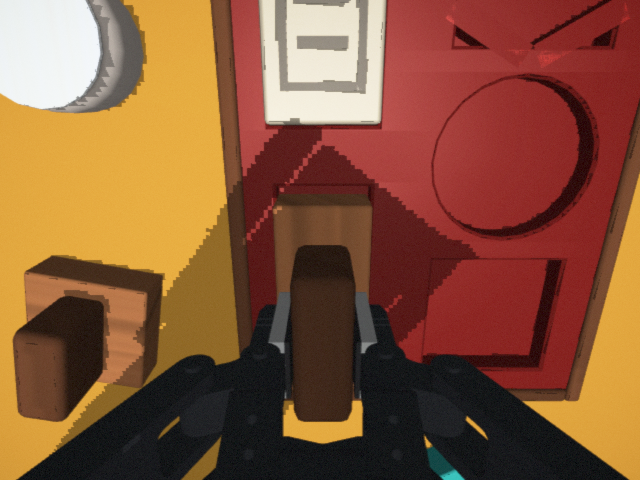

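Emit:
{"op": "jog_arm", "data": {
  "commands": "0 0 -0.003 0 0 0;0 0 -0.006 0 0 0;0 0 -0.009 0 0 0;0 0 -0.012 0 0 0;0 0 -0.014 0 0 0;0 0 -0.016 0 0 0;0 0 -0.0175 0 0 0;0 0 -0.0175 0 0 0"
}}

```text
time: 48.48
eef_pos: [0.4763, -0.2071, 0.0345]
tcp_rot: [1.0, 0.028, -0.0, -0.001]
contact_force: [-1.0, 0.5, 1.8]
opening: 0.251
```

```bash
python3 -c "
from chk import *
c=chk((-.06,-.005,.02,.08),'x far -17.4 (of 90 long), y 29.1..69.1, z .028')
"
```

```text
t 48.48 pos [ 0.4763 -0.2071  0.0345] toolx deg 3.21 zw [-0.0004 -0.0007] q [-6.060e-01  2.060e-01  2.079e+00  1.000e-03  8.590e-01  9.080e-01] F [-1.   0.5  1.8] op mm 21.3
base top 6112 [[-56.2  29.2]
 [-17.8  68.7]] z 0.028451240741429337 expect edges x far -17.4 (of 90 long), y 29.1..69.1, z .028
```

The long stamp is down (base top 28.4 mm). I release it and go over the square stamp.

Emit:
{"op": "jog_arm", "data": {
  "commands": "0 0 -0.0005 0 0 0;0 0 -0.0005 0 0 0;0 0 -0.0005 0 0 0;0 0 0 0 0 0;0 0 0.02 0 0 0;0 0 0.05 0 0 0;0 0 0.1 0 0 0;-0.037 0.121 0.12 0 0 -0.187;-0.037 0.121 0.12 0 0 -0.187;-0.037 0.121 0.12 0 0 -0.187;-0.037 0.121 0.1 0 0 -0.187;-0.037 0.121 0.1 0 0 -0.187;-0.037 0.121 0.1 0 0 -0.187",
  "gripper": 60
}}

```text
time: 50.15
eef_pos: [0.4394, -0.0866, 0.1344]
tcp_rot: [0.998, -0.066, -0.0, -0.001]
contact_force: [0.3, -0.6, 0.1]
opening: 0.599
```

```bash
python3 - <<'E'
from h import *
st()
c=vision.read_camera('wrist');cv2.imwrite('pics/w20.png',c['frame'][:,:,::-1])
P=pts(c,np.ones((480,640),bool)); k=(np.hypot(P[:,0]-.439,P[:,1]+.086)<.05)&(P[:,2]>.05)&(P[:,2]<.066)
print('grip',k.sum(),rect(P[k][:,:2]),np.median(P[k][:,2]))
k=(np.hypot(P[:,0]-.439,P[:,1]+.086)<.06)&(P[:,2]>.017)&(P[:,2]<.026); print('base',rect(P[k][:,:2]))
st(); to([.4391,-.0863,.0285],-7.9)
E
```

```text
t 50.15 pos [ 0.4394 -0.0866  0.1344] toolx deg 352.44 zw [-0.0004 -0.0008] q [-4.230e-01 -1.210e-01  2.200e+00  1.000e-03  1.064e+00  1.279e+00] F [ 0.3 -0.6  0.1] op mm 50.9
grip 2565 [438.8 -87.5  45.6  22.   -8.2] 0.05805242084998782
base [438.6 -87.4  60.1  60.   -8. ]
t 50.2 pos [ 0.4396 -0.0867  0.1346] toolx deg 352.44 zw [-0.0002 -0.0008] q [-4.230e-01 -1.220e-01  2.200e+00  1.000e-03  1.064e+00  1.279e+00] F [ 0.1 -0.3  0.6] op mm 51.0
to [0.4391, -0.0863, 0.0285] -7.9 shift [-0.0005  0.0004 -0.1061] rot [-0.0015 -0.0002 -0.006 ]
```

View pics/w20.png

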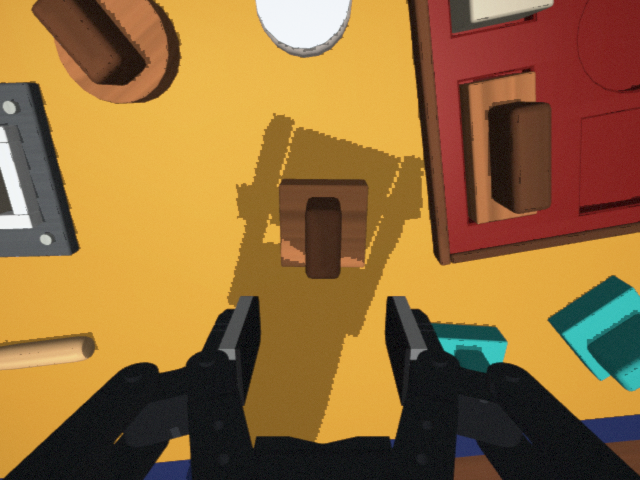

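Emit:
{"op": "jog_arm", "data": {
  "commands": "-0.0006 -0.0002 -0.04 0 0 -0.007;-0.0006 -0.0002 -0.08 0 0 -0.007;-0.0006 -0.0002 -0.098 0 0 -0.007;-0.0006 -0.0002 -0.106 0 0 -0.007;-0.0006 -0.0002 -0.106 0 0 -0.007;-0.0006 -0.0002 -0.106 0 0 -0.007"
}}

```text
time: 50.95
eef_pos: [0.4396, -0.0867, 0.0293]
tcp_rot: [0.998, -0.069, 0.001, -0.0]
contact_force: [0.2, -0.7, 0.7]
opening: 0.597
```

Emit:
{"op": "jog_arm", "data": {
  "commands": "0 0 0 0 0 0;0 0 0 0 0 0;0 0 0 0 0 0;0 0 0 0 0 0;0 0 0 0 0 0;0 0 0 0 0 0;0 0 0 0 0 0",
  "gripper": 10
}}

```text
time: 51.82
eef_pos: [0.4392, -0.0865, 0.0289]
tcp_rot: [0.998, -0.069, 0.0, -0.001]
contact_force: [-0.6, 0.6, 5.9]
opening: 0.247
```

Emit:
{"op": "jog_arm", "data": {
  "commands": "0 0 0.01 0 0 0;0 0 0.03 0 0 0;0 0 0.07 0 0 0;0 0 0.11 0 0 0;0 0 0.11 0 0 0;0 0 0.11 0 0 0"
}}

```text
time: 52.58
eef_pos: [0.4374, -0.0857, 0.1369]
tcp_rot: [0.998, -0.069, -0.002, -0.001]
contact_force: [-0.1, -0.5, -1.7]
opening: 0.25
```

```bash
python3 - <<'E'
from h import *
st()
to([.4582,-.2943,.135],3.2)
E
```

```text
t 52.58 pos [ 0.4374 -0.0857  0.1369] toolx deg 352.09 zw [-0.0016 -0.0013] q [-4.230e-01 -1.290e-01  2.202e+00  2.000e-03  1.073e+00  1.286e+00] F [-0.1 -0.5 -1.7] op mm 21.3
to [0.4582, -0.2943, 0.135] 3.2 shift [ 0.0208 -0.2086 -0.0019] rot [-0.0026 -0.0032  0.1939]
```

Emit:
{"op": "jog_arm", "data": {
  "commands": "0.0208 -0.2086 0 -0.002 -0.003 0.194;0.0208 -0.2086 0 -0.002 -0.003 0.194;0.0208 -0.2086 0 -0.002 -0.003 0.194;0.0208 -0.2086 0 -0.002 -0.003 0.194;0.0208 -0.2086 -0.03 -0.002 -0.003 0.194;0.0208 -0.2086 -0.06 -0.002 -0.003 0.194;0.0208 -0.2086 -0.082 -0.002 -0.003 0.194;0.0208 -0.2086 -0.082 -0.002 -0.003 0.194;0.0208 -0.2086 -0.082 -0.002 -0.003 0.194;0.0208 -0.2086 -0.082 -0.002 -0.003 0.194"
}}

```text
time: 53.82
eef_pos: [0.4599, -0.2952, 0.0571]
tcp_rot: [1.0, 0.028, 0.002, 0.001]
contact_force: [0.3, -0.4, -1.1]
opening: 0.25
```

```bash
python3 -c "
from chk import *
c=chk((-.11,-.03,-.085,.01),'x far -54.5, y -65.9..-5.9')
cv2.imwrite('pics/w21.png',c['frame'][:,:,::-1])
to([.4582,-.2943,.035],3.2)
"
```

```text
t 53.83 pos [ 0.4599 -0.2952  0.0571] toolx deg 3.21 zw [0.0017 0.0007] q [-7.570e-01  2.180e-01  2.011e+00  2.000e-03  9.090e-01  7.570e-01] F [ 0.3 -0.4 -1.1] op mm 21.2
base top 7244 [[-88.6 -67.9]
 [-53.3  -8.7]] z 0.050537036593054266 expect edges x far -54.5, y -65.9..-5.9
to [0.4582, -0.2943, 0.035] 3.2 shift [-0.0017  0.0009 -0.0222] rot [ 0.0014  0.0035 -0.0002]
```

View pics/w21.png

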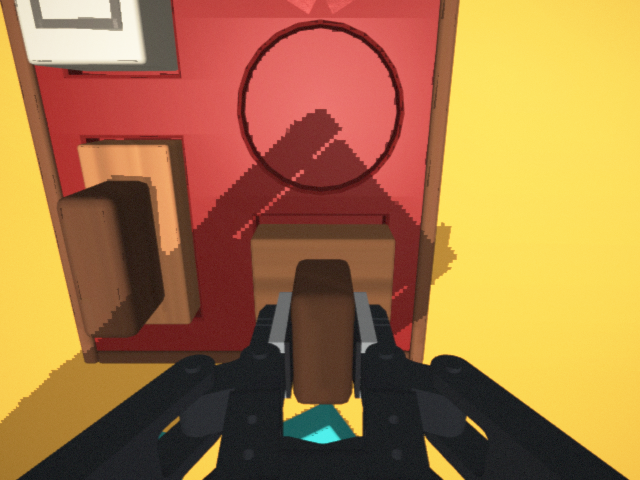

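```bash
python3 - <<'E'
from h import *
c=vision.read_camera('wrist')
P=pts(c,np.ones((480,640),bool)); a=np.radians(3.2); ctr=np.array([.5405,-.2533])
R=np.array([[np.cos(a),np.sin(a)],[-np.sin(a),np.cos(a)]]); L=(P[:,:2]-ctr)@R.T*1e3; z=P[:,2]
k=(z<.0125)&(L[:,0]<-48)&(L[:,0]>-62)&(abs(L[:,1]+37)<42); print('sq floor',k.sum(),np.percentile(L[k],[.5,5,95,99.5],axis=0).round(1))
k=(z<.0125)&(np.hypot(L[:,0]+5,L[:,1]+37)<42); q=L[k][:,:2]
(cx,cy),r=cv2.minEnclosingCircle(q.astype(np.float32)); print('round',cx,cy,r,np.percentile(q,[.2,99.8],axis=0).round(1))
# case right outer edge y
k=(z>.012)&(z<.025)&(abs(L[:,0])<100)&(L[:,1]<-85)&(L[:,1]>-105); print('case edge y',np.percentile(L[k][:,1],[1,5]).round(1),'exp -94')
# long stamp base y
k=(z>.024)&(z<.032)&(abs(L[:,0]+50)<45)&(abs(L[:,1]-49)<25); print('long base',np.percentile(L[k],[1,99],axis=0).round(1))
E
```

```text
sq floor 1013 [[-61.1 -69.3]
 [-60.9 -66.8]
 [-56.9  -7.4]
 [-56.5  -5.2]]
round -5.380291938781738 -37.33815383911133 36.32733917236328 [[-41.  -72.8]
 [ 30.1  -1.7]]
case edge y [-93.9 -93.3] exp -94
long base [[-93.7  28.6]
 [-18.1  67.6]]
```

Emit:
{"op": "jog_arm", "data": {
  "commands": "-0.0008 0.0009 -0.007 0.001 0.003 0;-0.0008 0.0009 -0.007 0.001 0.003 0;-0.0008 0.0009 -0.007 0.001 0.003 0;-0.0008 0.0009 -0.007 0.001 0.003 0"
}}

```text
time: 54.42
eef_pos: [0.4586, -0.2939, 0.0492]
tcp_rot: [1.0, 0.028, -0.0, -0.0]
contact_force: [1.1, 0.1, -1.8]
opening: 0.251
```

```bash
python3 -c "
from chk import *
c=chk((-.11,-.03,-.085,.01),'x far -54.8, y -67.2..-7.2')
cv2.imwrite('pics/w22.png',c['frame'][:,:,::-1])
"
```

```text
t 54.42 pos [ 0.4586 -0.2939  0.0492] toolx deg 3.21 zw [-0.0004 -0.0004] q [-0.756  0.23   2.014  0.     0.899  0.758] F [ 1.1  0.1 -1.8] op mm 21.3
base top 7221 [[-89.9 -66.5]
 [-54.6  -7.3]] z 0.04254822336487097 expect edges x far -54.8, y -67.2..-7.2
```

View pics/w22.png

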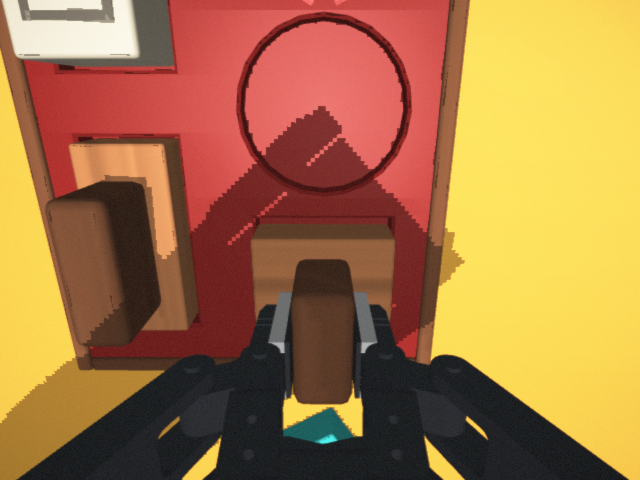

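Aligned; lowering.

Emit:
{"op": "jog_arm", "data": {
  "commands": "0 0 -0.003 0 0 0;0 0 -0.006 0 0 0;0 0 -0.008 0 0 0;0 0 -0.01 0 0 0;0 0 -0.012 0 0 0;0 0 -0.0135 0 0 0;0 0 -0.0145 0 0 0;0 0 -0.0145 0 0 0"
}}

```text
time: 55.48
eef_pos: [0.4586, -0.2939, 0.035]
tcp_rot: [1.0, 0.028, -0.001, -0.001]
contact_force: [-1.3, 1.5, 1.9]
opening: 0.252
```

```bash
python3 -c "
from chk import *
c=chk((-.11,-.03,-.085,.01),'x far -54.8, y -67.2..-7.2, z .028')
"
```

```text
t 55.48 pos [ 0.4586 -0.2939  0.035 ] toolx deg 3.21 zw [-0.0005 -0.0005] q [-0.756  0.254  2.018 -0.     0.872  0.758] F [-1.3  1.5  1.9] op mm 21.4
base top 7250 [[-89.9 -66.5]
 [-54.6  -7.3]] z 0.028389132189041003 expect edges x far -54.8, y -67.2..-7.2, z .028
```

Emit:
{"op": "jog_arm", "data": {
  "commands": "0 0 -0.0005 0 0 0;0 0 -0.0005 0 0 0;0 0 -0.0005 0 0 0;0 0 0 0 0 0;0 0 0.02 0 0 0;0 0 0.06 0 0 0;0 0 0.12 0 0 0;0.109 0.316 0.14 0 0 0.43;0.109 0.316 0.14 0 0 0.43;0.109 0.316 0.14 0 0 0.43;0.109 0.316 0.14 0 0 0.43;0.109 0.316 0.14 0 0 0.43;0.109 0.316 0.14 0 0 0.43;0.109 0.316 0.1 0 0 0.43;0.109 0.316 0.1 0 0 0.43;0.109 0.316 0.1 0 0 0.43",
  "gripper": 60
}}

```text
time: 57.52
eef_pos: [0.5678, 0.0218, 0.1353]
tcp_rot: [0.971, 0.24, -0.0, -0.0]
contact_force: [0.3, -0.5, 0.4]
opening: 0.597
```

```bash
python3 - <<'E'
from h import *
st()
c=vision.read_camera('wrist');cv2.imwrite('pics/w23.png',c['frame'][:,:,::-1])
P=pts(c,np.ones((480,640),bool)); k=(np.hypot(P[:,0]-.568,P[:,1]-.0225)<.06)&(P[:,2]>.05)&(P[:,2]<.066)
print('grip',k.sum(),rect(P[k][:,:2]),np.median(P[k][:,2]))
st(); to([.568,.0222,.0285],27.9)
E
```

```text
t 57.52 pos [0.5678 0.0218 0.1353] toolx deg 27.81 zw [-0.0003 -0.0003] q [-0.14   0.153  1.92   0.     1.07   0.945] F [ 0.3 -0.5  0.4] op mm 50.8
grip 2522 [543.7  50.1  45.6  22.3  29.2] 0.058055211378995324
t 57.58 pos [0.5683 0.0216 0.136 ] toolx deg 27.8 zw [ 0.0004 -0.    ] q [-0.14   0.152  1.919  0.     1.069  0.945] F [ 0.4 -0.2  0.5] op mm 50.5
to [0.568, 0.0222, 0.0285] 27.9 shift [-0.0003  0.0006 -0.1075] rot [-0.0002  0.0007  0.0018]
```

View pics/w23.png

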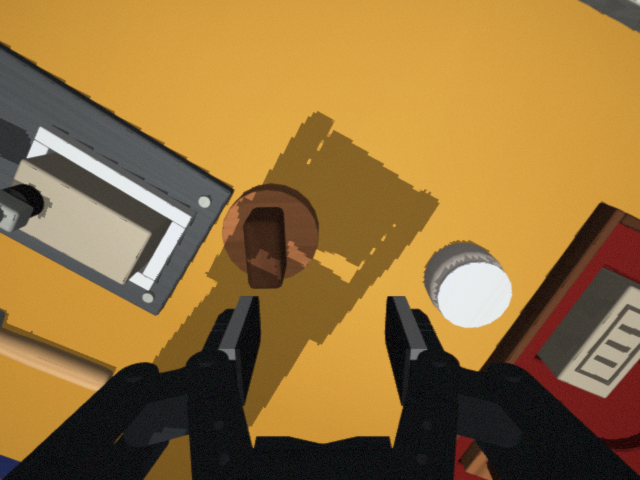

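The round stamp has been knocked and now lies at (0.5437, 0.0501), 29°, next to the fixture plate (image (270,238)). I re-target it.

Emit:
{"op": "jog_arm", "data": {
  "commands": "-0.0245 0.0285 0 0 0 0.0245;-0.0245 0.0285 0 0 0 0.0245;-0.0245 0.0285 0 0 0 0.0245"
}}

```text
time: 57.95
eef_pos: [0.5441, 0.0501, 0.1361]
tcp_rot: [0.968, 0.252, 0.001, 0.0]
contact_force: [0.4, 1.1, 0.2]
opening: 0.599
```

```bash
python3 - <<'E'
from h import *
c=vision.read_camera('wrist');cv2.imwrite('pics/w24.png',c['frame'][:,:,::-1])
P=pts(c,np.ones((480,640),bool)); k=(np.hypot(P[:,0]-.5437,P[:,1]-.0501)<.04)&(P[:,2]>.05)&(P[:,2]<.066)
r=rect(P[k][:,:2]); print('grip',k.sum(),r)
st(); to([r[0]/1e3+.0002,r[1]/1e3+.0003,.0285],r[4])
E
```

```text
grip 2512 [543.8  50.3  45.1  22.   28.7]
t 58.0 pos [0.5441 0.05   0.1358] toolx deg 29.2 zw [0.0006 0.0001] q [-0.094  0.104  1.973  0.     1.063  0.967] F [ 0.2  0.2 -0.1] op mm 51.1
to [np.float64(0.5439999999999999), np.float64(0.0506), 0.0285] 28.7 shift [-1.000e-04  6.000e-04 -1.073e-01] rot [-0.      0.0012 -0.0088]
```

View pics/w24.png

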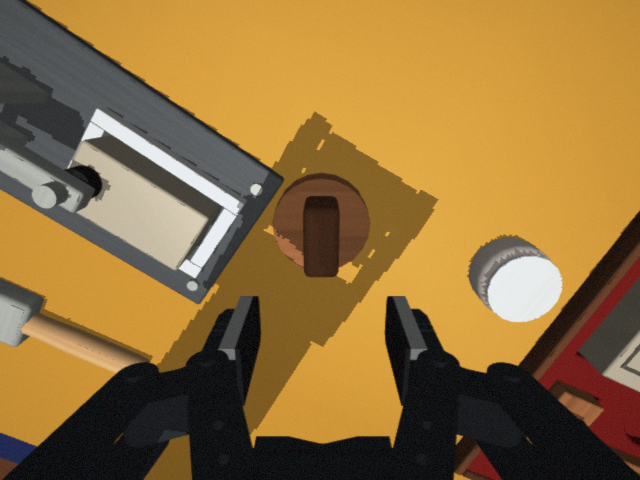

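Emit:
{"op": "jog_arm", "data": {
  "commands": "0 0.0004 -0.04 0 0 -0.006;0 0.0004 -0.08 0 0 -0.006;0 0.0004 -0.098 0 0 -0.006;0 0.0004 -0.107 0 0 -0.006;0 0.0004 -0.107 0 0 -0.006;0 0.0004 -0.107 0 0 -0.006"
}}

```text
time: 58.75
eef_pos: [0.5443, 0.0509, 0.0291]
tcp_rot: [0.968, 0.25, 0.001, 0.0]
contact_force: [0.1, -0.3, -0.2]
opening: 0.597
```

Emit:
{"op": "jog_arm", "data": {
  "commands": "0 0 0 0 0 0;0 0 0 0 0 0;0 0 0 0 0 0;0 0 0 0 0 0;0 0 0 0 0 0;0 0 0 0 0 0;0 0 0 0 0 0",
  "gripper": 10
}}

```text
time: 59.62
eef_pos: [0.5439, 0.051, 0.0286]
tcp_rot: [0.968, 0.25, 0.0, -0.0]
contact_force: [-0.1, -0.8, 5.3]
opening: 0.249
```

Emit:
{"op": "jog_arm", "data": {
  "commands": "0 0 0.01 0 0 0;0 0 0.03 0 0 0;0 0 0.07 0 0 0;0 0 0.12 0 0 0;0 0 0.12 0 0 0;0 0 0.12 0 0 0"
}}

```text
time: 60.38
eef_pos: [0.5418, 0.0512, 0.1464]
tcp_rot: [0.968, 0.25, -0.002, -0.001]
contact_force: [-0.2, -0.2, -1.9]
opening: 0.253
```

```bash
python3 - <<'E'
from h import *
a=np.radians(3.2); print(np.array([.5405,-.2533])+np.array([[np.cos(a),-np.sin(a)],[np.sin(a),np.cos(a)]])@[-.0049,-.0372])
st()
to([.5377,-.2907,.135],3.2)
E
```

```text
[ 0.5376842  -0.29071552]
t 60.38 pos [0.5418 0.0512 0.1464] toolx deg 28.9 zw [-0.0017 -0.0008] q [-0.092  0.089  1.968  0.     1.088  0.974] F [-0.2 -0.2 -1.9] op mm 21.5
to [0.5377, -0.2907, 0.135] 3.2 shift [-0.0041 -0.3419 -0.0114] rot [-0.0015 -0.0035 -0.4486]
```

Emit:
{"op": "jog_arm", "data": {
  "commands": "-0.0041 -0.3419 0 -0.0015 -0.0035 -0.449;-0.0041 -0.3419 0 -0.0015 -0.0035 -0.449;-0.0041 -0.3419 0 -0.0015 -0.0035 -0.449;-0.0041 -0.3419 0 -0.0015 -0.0035 -0.449;-0.0041 -0.3419 0 -0.0015 -0.0035 -0.449;-0.0041 -0.3419 0 -0.0015 -0.0035 -0.449;-0.0041 -0.3419 -0.03 -0.0015 -0.0035 -0.449;-0.0041 -0.3419 -0.06 -0.0015 -0.0035 -0.449;-0.0041 -0.3419 -0.085 -0.0015 -0.0035 -0.449;-0.0041 -0.3419 -0.09 -0.0015 -0.0035 -0.449;-0.0041 -0.3419 -0.09 -0.0015 -0.0035 -0.449;-0.0041 -0.3419 -0.09 -0.0015 -0.0035 -0.449"
}}

```text
time: 61.88
eef_pos: [0.5395, -0.2913, 0.0587]
tcp_rot: [1.0, 0.028, 0.002, 0.001]
contact_force: [-0.6, 1.0, -2.4]
opening: 0.253
```

```bash
cat > rc.py <<'E'
from h import *
st()
c=vision.read_camera('wrist')
P=pts(c,np.ones((480,640),bool)); a=np.radians(3.2); ctr=np.array([.5405,-.2533])
R=np.array([[np.cos(a),np.sin(a)],[-np.sin(a),np.cos(a)]]); L=(P[:,:2]-ctr)@R.T*1e3; z=P[:,2]; s=get_state()['eef_pos']
k=(z>s[2]-.012)&(z<s[2]+.001)&(np.hypot(L[:,0]+5,L[:,1]+37)<42)&(L[:,0]>-6); q=L[k][:,:2]
print('base',k.sum(),'z',np.median(z[k]),'y',np.percentile(q[:,1],[.5,99.5]),'xmax',np.percentile(q[:,0],99.8))
# circle fit to outer arc
from scipy.optimize import least_squares
best=[]
for t in np.radians(np.arange(-70,71,4)):
    pass
hull=cv2.convexHull(q.astype(np.float32))[:,0]; hull=hull[hull[:,0]>3]
f=least_squares(lambda p:np.hypot(hull[:,0]-p[0],hull[:,1]-p[1])-34,[-5,-37]); print('stamp centre local',f.x,'rms',np.sqrt(np.mean(f.fun**2)))
k=(z<.0125)&(L[:,0]>0)&(np.hypot(L[:,0]+5,L[:,1]+37)<42); q=L[k][:,:2]
if k.sum()>20:
    hull=cv2.convexHull(q.astype(np.float32))[:,0]; hull=hull[hull[:,0]>10]
    f=least_squares(lambda p:np.hypot(hull[:,0]-p[0],hull[:,1]-p[1])-36,[-5,-37]); print('pocket centre local',f.x,'rms',np.sqrt(np.mean(f.fun**2)))
import time
cv2.imwrite('pics/rc_%d.png'%int(time.time()),c['frame'][:,:,::-1]); cv2.imwrite('pics/rc.png',c['frame'][:,:,::-1])
to([.5377,-.2907,.035],3.2)
E
python3 rc.py
```

```text
t 61.88 pos [ 0.5395 -0.2913  0.0587] toolx deg 3.18 zw [0.0017 0.0012] q [-0.66   0.345  1.846  0.     0.947  0.855] F [-0.6  1.  -2.4] op mm 21.5
base 7046 z 0.05241519035428187 y [-71.24988639  -6.28496486] xmax 30.08807457673764
stamp centre local [ -3.80753368 -38.72616298] rms 0.1906080102236107
pocket centre local [ -8.19122112 -37.38028862] rms 0.3094962896329397
to [0.5377, -0.2907, 0.035] 3.2 shift [-0.002   0.0007 -0.0239] rot [0.0027 0.0039 0.0003]
```

View pics/rc.png

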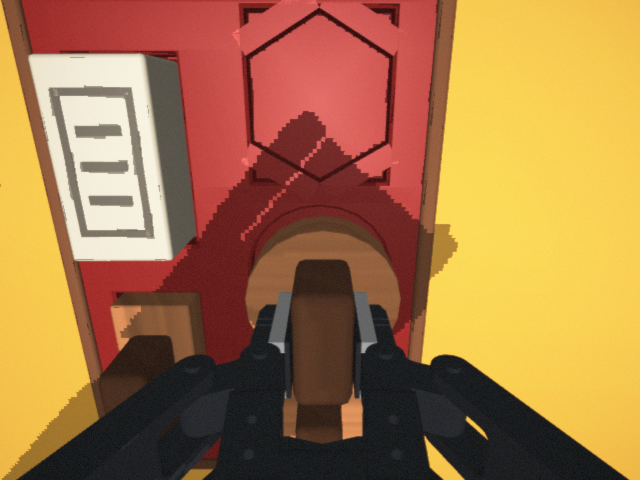

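Emit:
{"op": "jog_arm", "data": {
  "commands": "-0.0007 0.0011 -0.007 0.002 0.003 0;-0.0007 0.0011 -0.007 0.002 0.003 0;-0.0007 0.0011 -0.007 0.002 0.003 0;-0.0007 0.0011 -0.007 0.002 0.003 0"
}}

```text
time: 62.42
eef_pos: [0.5383, -0.2898, 0.0508]
tcp_rot: [1.0, 0.028, -0.0, -0.0]
contact_force: [0.4, 0.6, -1.2]
opening: 0.248
```

```bash
python3 rc.py
```

```text
t 62.42 pos [ 0.5383 -0.2898  0.0508] toolx deg 3.18 zw [-0.0003 -0.0003] q [-0.66   0.355  1.849  0.     0.938  0.856] F [ 0.4  0.6 -1.2] op mm 21.1
base 6973 z 0.04445321343232635 y [-69.63240627  -4.78961284] xmax 28.863342243649054
stamp centre local [ -5.00957342 -37.24602795] rms 0.19069208634989868
pocket centre local [ -8.24047683 -37.50333189] rms 0.29913790465887424
to [0.5377, -0.2907, 0.035] 3.2 shift [-0.0006 -0.0009 -0.0157] rot [-0.0006 -0.0007  0.0004]
```

Aligned at (-5.0, -37.2). Lowering.

Emit:
{"op": "jog_arm", "data": {
  "commands": "0 0 -0.003 0 0 0;0 0 -0.006 0 0 0;0 0 -0.009 0 0 0;0 0 -0.011 0 0 0;0 0 -0.013 0 0 0;0 0 -0.015 0 0 0;0 0 -0.0162 0 0 0;0 0 -0.0162 0 0 0"
}}

```text
time: 63.48
eef_pos: [0.5383, -0.2898, 0.0347]
tcp_rot: [1.0, 0.028, -0.0, -0.0]
contact_force: [-1.2, -0.1, -0.7]
opening: 0.247
```

```bash
python3 rc.py
```

```text
t 63.48 pos [ 0.5383 -0.2898  0.0347] toolx deg 3.18 zw [-0.0004 -0.0003] q [-0.66   0.379  1.853  0.     0.911  0.856] F [-1.2 -0.1 -0.7] op mm 21.0
base 6959 z 0.028395595971503807 y [-69.56768541  -4.8320197 ] xmax 28.855162875200744
stamp centre local [ -5.01775045 -37.20415425] rms 0.11402091018331582
pocket centre local [ -7.39758691 -37.34228836] rms 0.19989305980783642
to [0.5377, -0.2907, 0.035] 3.2 shift [-0.0006 -0.0009  0.0003] rot [-0.0006 -0.0008  0.0004]
```

Emit:
{"op": "jog_arm", "data": {
  "commands": "0 0 -0.0005 0 0 0;0 0 -0.0005 0 0 0;0 0 -0.0005 0 0 0;0 0 0 0 0 0;0 0 0.02 0 0 0;0 0 0.06 0 0 0;0 0 0.12 0 0 0;0 0 0.18 0 0 0;0 0 0.24 0 0 0;-0.05 0.2 0.33 0 0 0;-0.05 0.2 0.33 0 0 0;-0.05 0.2 0.33 0 0 0;-0.05 0.2 0.33 0 0 0;-0.05 0.2 0.33 0 0 0;-0.05 0.2 0.33 0 0 0",
  "gripper": 60
}}

```text
time: 65.4
eef_pos: [0.4881, -0.09, 0.3649]
tcp_rot: [1.0, 0.028, -0.0, 0.0]
contact_force: [-0.1, 0.6, 0.4]
opening: 0.599
```

```bash
python3 - <<'E'
from h import *
st()
c=vision.read_camera('wrist');cv2.imwrite('pics/f_w.png',c['frame'][:,:,::-1])
P=pts(c,np.ones((480,640),bool)); a=np.radians(3.2); ctr=np.array([.5405,-.2533])
R=np.array([[np.cos(a),np.sin(a)],[-np.sin(a),np.cos(a)]]); L=(P[:,:2]-ctr)@R.T*1e3; z=P[:,2]*1e3
for n,x,y in [('long',-62.4,49),('square',-84.8,-37.2),('round',-5,-37.2)]:
    k=(abs(L[:,0]-x)<40)&(abs(L[:,1]-y)<40)&(z>58)&(z<72); 
    if k.sum()>5: print(n,'grip top z',np.percentile(z[k],[5,50,95]).round(1),rect(P[k][:,:2]))
c=vision.read_camera('scene');cv2.imwrite('pics/f_s.png',c['frame'][:,:,::-1])
for d in cut_out('scene','clamp')[:1]:
    Q=pts(c,d['pixels']); Y=(Q[:,:2]-[.5043,.161])@[.1045,.9945]; k=Q[:,2]>.2; print('tip Y',np.median(Y[k]),Q[:,2].max())
for d in cut_out('scene','hex_stamp')[:3]: print('hex?',d['conf'],d['box'])
c=vision.read_camera('top');cv2.imwrite('pics/f_t.png',c['frame'][:,:,::-1])
E
```

```text
t 65.4 pos [ 0.4881 -0.09    0.3649] toolx deg 3.18 zw [-0.  0.] q [-0.387 -0.19   1.832 -0.     1.5    1.128] F [-0.1  0.6  0.4] op mm 51.0
long grip top z [60.9 64.  65.5] [ 476.1 -207.8   58.3   22.3    3.3]
square grip top z [60.6 63.9 65.5] [ 458.9 -294.1   44.9   22.     3.3]
round grip top z [60.4 64.  65.6] [ 538.  -289.9   45.3   22.3    2. ]
tip Y 0.07009508653595234 0.22584020175734565
```

View pics/f_w.png

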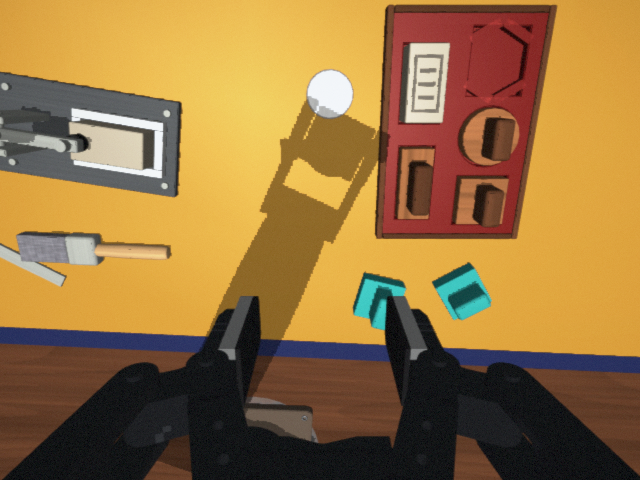

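View pics/f_s.png

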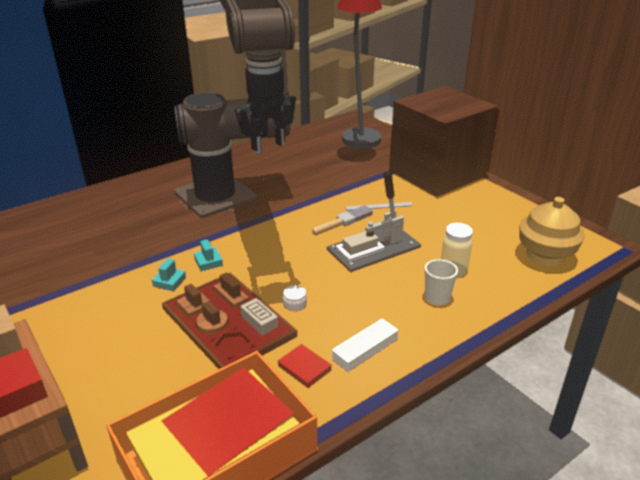

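View pics/f_t.png

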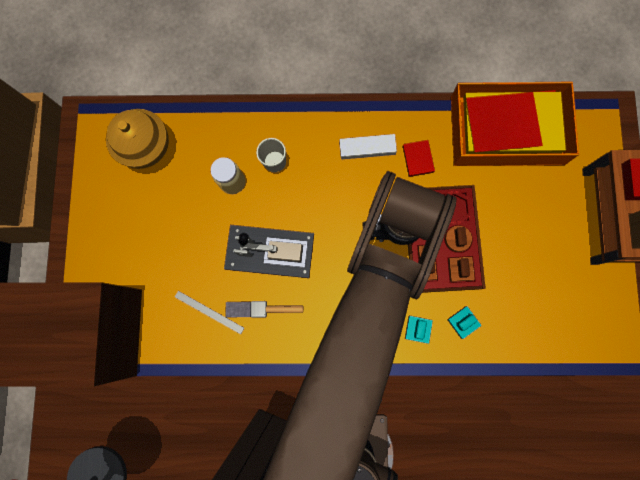

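All three stamps are down (grip tops at z 64 mm, as they should be). The finished block is in its pocket, the clamp is closed on the fresh block, and nothing else moved.

```bash
python3 -c "
from plant import ctrl
print(ctrl.sign_off())"
```

```text
the job is handed in; nothing more can be done
None
```

The job is done and handed in at about 65 s of robot time; `sign_off` gives no verdict, so what follows are my own checks.

I swung the clamp open and laid the finished block in its case pocket. I then seated the fresh block in the nest and swung the clamp back over centre onto it. The long, square and round stamps went into their matching pockets. I saw no hex stamp in any view.

**Last checks:**
- **Stamps:** all three grip tops stand at z 64 mm, which is what fully seated stamps should give.
- **Finished block:** its top was at 44.5 mm and level, measured right after I placed it.
- **Fresh block:** its top was at 50.4 mm with a slope under 0.001, measured before the clamp was closed.
- **Clamp:** the handle leans towards the nest with its tip at z 0.22 m, as it did when closed at the start. I judged the pad resting on the block from the picture.
- **Other things:** I did not touch the turquoise look-alikes or the bystanders. They look unmoved in the final views, though the arm hid the tin from the top camera.

**What went differently:**
- The round stamp was knocked about 4 cm aside during the run. I saw this before grasping and re-measured it.
- An early half-turn of the wrist hit its joint limit, so I turned back and gripped both blocks about 8 mm off-centre instead.

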